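Pack spacer bars by length into the dry-storage case

ROBOT

A 7-joint arm with a two-finger parallel gripper is mounted at the origin on the work surface. World frame = base frame: x ahead of the robot, y to its left, z up, the work surface at z = 0. Lengths are in m, angles in rad, forces in N, time in s.
With the tool pointing down it reaches from about 0.4 to 0.875 m from the base axis. Payload 19.3 kg.
Tool frame: the origin (TCP) lies on the centre line of the jaws, within the pads' length; the fingertips stand 14 mm ahead of it and the grasp point (between the pads) lies 5 mm behind it; z points along the fingers, y is the line along which they close (so a half turn about z gives the same grasp; the last joint's range is limited). The gripper opens to 85 mm and grips with 20 to 120 N. Pads are 22 mm wide; open, the fingers measure 114 mm over their backs; the gripper's body (76 mm by 85 mm) begins 54 mm behind the grasp point. The pads swing forward as they close: fully open they stand 13 mm farther back than shut.
Start: joints at [-1.251, 0.521, -0.036, 1.599, 0.021, 1.021, -0.113], TCP at [0.238, 0.578, 0.245] pointing down, gripper open.
Joint ranges: [-2.91, 2.91], [-0.3, 2.13], [-1.5, 1.42], [0.17, 2.43], [-1.26, 4.41], [0.16, 1.93], [-2.52, 2.52]. Speed limits (rad/s): [1.89, 1.89, 2.39, 2.39, 3.01, 3.01, 3.01].

INTERFACE

Orientations are given as [roll, pitch, yaw] about the fixed x, y, z axes, in that order (R = Rz(yaw) Ry(pitch) Rx(roll)).
In Python, from workcell import bot, grab_frame, regions_of gives the robot as it stands. The module is installed in compiled form; this text tells all that it offers.
- The arm moves only by the tool play_rows, never from a script. Its argument "plan" is a list of rows, each a list of 3 entries, a list of its own where there are three numbers: the shift along the tool's x, y, z in units of 2.5 cm (1.0 is 2.5 cm), then the turn, a rotation vector about the tool's x, y, z in units of 0.15 rad (1.0 is 0.15 rad), then the closure, from -1 (fully open) to 1 (shut). In form: [[[tx, ty, tz], [rx, ry, rz], jaw], ...]. A call has 1 to 20 rows; each row shifts and turns the commanded pose from where the row before left it, along the tool's axes as they then stand; what a row does not reach is not made up. A row lasts 1/8 s, in which the tool goes at most 62.5 mm and 10.7 degrees, less where a joint would pass 70% of its speed; a pose out of reach is approached as far as the arm can. A call with a number of a shift or a turn outside -1 to 1 is refused whole. A call with a gripper value outside its range is refused whole. The fingers move at their own pace and stop on an object; "newtons" is the grip in N (left out, the last holds). Time passes only in rows, so rows that do not move let the fingers close. It gives the time, the measured TCP pose, the force, the opening and the grip force at its end, in the units of the state.
- bot.observe(): the state, without advancing time (a new reading comes with each control period).
- grab_frame(name): name is "scene" or "side" or "wrist"; returns a dict with "pixels" (384x512x3 uint8, red, green, blue), "depth" (384x512 float32, m along the optical axis (not along the pixel's ray), 0 where there is no reading), "camera_matrix" (3x3 intrinsics, pixels), "R" (3x3) and "t" (3): a world point X has camera coordinates R X + t. Camera axes: x right, y down, z forward; pixel columns grow to the right and rows downward; lengths in m; the calibration is good to about 2 mm. A picture is of the moment at which its call begins.
- bot.job_done(): hands the job in; it is judged then, once.
Trained networks look in the newest picture that a camera, given by its name, has taken for a name from the list of things; names that differ only in an ending like _2 or _b are one class to them, and where a whole thing is asked for, a point or a joint stands for the part that bears it (a point fixed in the world has none). Each returns a list of dicts, best first, with "p" (0 to 1); they miss things now and then, are a little off and sometimes report something else, mostly with a low value. They report only what shows in the picture. A call takes as long as a camera call. They do not tell look-alikes from the thing itself.
- regions_of(thing, camera): "mask" (384x512 bool, what is visible of it) and "box" ([left, top, right, bottom] in pixels, round what is visible of it).
The state is a dict: "clock": time; "qpos": joint angles; "qd": joint speeds; "joint_efforts": joint torques, N m; "position": TCP position; "tool_rot": TCP orientation; "force": force on the tool from outside, world axes, zero at the start; "moment": the same for the moment, N m; "grip_width": finger opening in m; "finger_force": force on a finger pad.
Only numpy, scipy, OpenCV 4.12 (cv2) and the standard library are available. Lean on these libraries where they do the work, as an engineer would, in place of code of your own. Each camera call takes 0.05 s, during which the arm holds its last target. There are 200 camera calls.

TASK

Put every brass spacer bar lying on the bench into the storage case, flat, each in the row for its length: short bars in the narrow row, middle ones in the middle row, long ones in the wide row. Then shut the clear lid and push both orange catches down until they are fully home, and only then bring the purge valve's lever in line with its yellow marks. Leave the objective, the screwdriver and the tape roll where they are.

Things in the scene. Friction and masses are not known exactly. Their poses are not given: they have to be found in the camera images.
- short_a: brass spacer bar, short size: 40 mm long, 16 x 16 mm square section, lying flat on the table; may be absent. Origin at its centre (8 mm above what it lies on), x along its length
- short_b: brass spacer bar, short size: 40 mm long, 16 x 16 mm square section, lying flat on the table; may be absent. Origin at its centre (8 mm above what it lies on), x along its length
- middle_a: brass spacer bar, middle size: 60 mm long, 16 x 16 mm square section, lying flat on the table; may be absent. Origin at its centre (8 mm above what it lies on), x along its length
- middle_b: brass spacer bar, middle size: 60 mm long, 16 x 16 mm square section, lying flat on the table; may be absent. Origin at its centre (8 mm above what it lies on), x along its length
- long_a: brass spacer bar, long size: 80 mm long, 16 x 16 mm square section, lying flat on the table; may be absent. Origin at its centre (8 mm above what it lies on), x along its length
- long_b: brass spacer bar, long size: 80 mm long, 16 x 16 mm square section, lying flat on the table; may be absent. Origin at its centre (8 mm above what it lies on), x along its length
- case: blue open case fixed to the table, 160 mm (its x) by 240 mm (its y), 36 mm high, walls 4 mm, floor 6 mm thick; two dividers 4 mm thick, 28 mm high from the table, part it into three rows that run along its x, each 152 mm long, 54, 75 and 95 mm wide from -y to +y. Origin on the table under its centre; z up; +x is the lid's hinge side, away from the robot
- row_short (a point): centre of the floor of the row for short bars, the robot's right (-y of the case), the narrowest (54 mm wide, 152 mm long), 6 mm above the table; axes as the case. Bars lie across the row (along y), two fit side by side along x
- row_middle (a point): centre of the floor of the row for middle bars, the middle one (75 mm wide, 152 mm long), 6 mm above the table; axes as the case. Bars lie across the row (along y), two fit side by side along x
- row_long (a point): centre of the floor of the row for long bars, the robot's left (+y of the case), the widest (95 mm wide, 152 mm long), 6 mm above the table; axes as the case. Bars lie across the row (along y), two fit side by side along x
- lid (a joint): hinged clear lid with a blue rim, 160 x 240 x 6 mm: 0 = shut, level on the case; grows as it opens, upright at 1.57, opens to 2.2; a stiff hinge (about 0.3 N m) holds it where it is left
- lid_hinge (a point): middle of the lid's hinge line, at the top of the case's far wall, 36.5 mm above the table; the hinge runs along the case's y
- lid_edge (a point): middle of the lid's free edge, on its outer (upper when shut) face, 160 mm from the hinge
- catch_left (a joint): orange push catch on the lid near its free edge, left corner (case's +y), 24 x 34 mm: 0 = raised, 0.007 m = pushed home; stiff, needs 4 to 5 N and stays where it is pushed. Raised it stands 9 mm above the lid's outer face, home 2 mm
- catch_left_top (a point): centre of the left catch's top face, 16 mm in from the lid's free edge, 80 mm from the lid's middle; z points out of the lid
- catch_right (a joint): orange push catch on the lid near its free edge, right corner (case's -y), 24 x 34 mm: 0 = raised, 0.007 m = pushed home; stiff, needs 4 to 5 N and stays where it is pushed. Raised it stands 9 mm above the lid's outer face, home 2 mm
- catch_right_top (a point): centre of the right catch's top face, 16 mm in from the lid's free edge, 80 mm from the lid's middle; z points out of the lid
- lever_base: white purge-valve block fixed to the table beside the case, 70 (x) x 50 (y) x 25 mm. Origin on the table under its centre, z up; the lever swings in its x-z plane about an axis 22 mm above the table
- lever (a joint): the valve's lever, 0 leaning 0.8 rad towards the block's -x, 0.8 upright, 1.6 leaning to +x; light friction, stays where left. It points at the yellow mark at 1.15
- lever_tip (a point): centre of the red ball (26 mm across) at the lever's end, 80 mm from its axis
- mark (a point): where the centre of the red ball is when the lever lines up with the yellow marks on the block's scale (fixed to the block; a pair of yellow bars, one each side of the lever, reaching 58 mm from the axis, 21 mm to each side)
- objective: bystander: steel microscope objective standing on the table, 32 mm across, 50 mm high; origin under its centre
- screwdriver: bystander: screwdriver lying on the table
- tape_roll: bystander: roll of green tape lying on the table, 80 mm across, 18 mm high
Mind the look-alikes: they are no part of the job. What is shaped like the long_b but pink is not meant.

How it is judged:
On the way, in this order (a step that is already met when the one before it is completed fails the run):
1. every bar lies flat in the row for its length, let go (y of short_a in the frame of row_short between -0.027 and 0.027 m and x of short_a in the frame of row_short between -0.076 and 0.076 m and z of short_a in the frame of row_short between 0 and 0.014 m and y of short_b in the frame of row_short between -0.027 and 0.027 m and x of short_b in the frame of row_short between -0.076 and 0.076 m and z of short_b in the frame of row_short between 0 and 0.014 m and y of middle_a in the frame of row_middle between -0.0375 and 0.0375 m and x of middle_a in the frame of row_middle between -0.076 and 0.076 m and z of middle_a in the frame of row_middle between 0 and 0.014 m and y of middle_b in the frame of row_middle between -0.0375 and 0.0375 m and x of middle_b in the frame of row_middle between -0.076 and 0.076 m and z of middle_b in the frame of row_middle between 0 and 0.014 m and y of long_a in the frame of row_long between -0.0475 and 0.0475 m and x of long_a in the frame of row_long between -0.076 and 0.076 m and z of long_a in the frame of row_long between 0 and 0.014 m and y of long_b in the frame of row_long between -0.0475 and 0.0475 m and x of long_b in the frame of row_long between -0.076 and 0.076 m and z of long_b in the frame of row_long between 0 and 0.014 m and contact force between each of short_a, short_b, middle_a, middle_b, long_a, long_b and the fingers below 0.3 N), for 0.2 s.
2. the lid is shut and both catches are pushed home (value of joint lid below 0.03 rad and value of joint each of catch_left, catch_right above 0.0055 m), for 0.2 s.
3. the lever lines up with the yellow marks (value of joint lever between 1.05 and 1.25 rad), for 0.3 s.
At the end, for the whole second after the job is handed in: every bar present lies flat, its centre inside the row for its length; the lid is shut (within 0.03 rad), both catches are at least 5.5 mm down, the lever is within 0.1 rad of the yellow mark; bars at rest (all of step 2 and all of step 3 and y of short_a in the frame of row_short between -0.027 and 0.027 m and x of short_a in the frame of row_short between -0.076 and 0.076 m and z of short_a in the frame of row_short between 0 and 0.014 m and y of short_b in the frame of row_short between -0.027 and 0.027 m and x of short_b in the frame of row_short between -0.076 and 0.076 m and z of short_b in the frame of row_short between 0 and 0.014 m and y of middle_a in the frame of row_middle between -0.0375 and 0.0375 m and x of middle_a in the frame of row_middle between -0.076 and 0.076 m and z of middle_a in the frame of row_middle between 0 and 0.014 m and y of middle_b in the frame of row_middle between -0.0375 and 0.0375 m and x of middle_b in the frame of row_middle between -0.076 and 0.076 m and z of middle_b in the frame of row_middle between 0 and 0.014 m and y of long_a in the frame of row_long between -0.0475 and 0.0475 m and x of long_a in the frame of row_long between -0.076 and 0.076 m and z of long_a in the frame of row_long between 0 and 0.014 m and y of long_b in the frame of row_long between -0.0475 and 0.0475 m and x of long_b in the frame of row_long between -0.076 and 0.076 m and z of long_b in the frame of row_long between 0 and 0.014 m and linear speed of each of short_a, short_b, middle_a, middle_b, long_a, long_b below 0.02 m/s); the robot touches nothing.
It fails at once if the objective is moved more than 30 mm (distance of objective from where it was at the start of the episode above 0.03 m).
It fails at once if the screwdriver is moved more than 30 mm (distance of screwdriver from where it was at the start of the episode above 0.03 m).
It fails at once if the tape roll is moved more than 30 mm (distance of tape_roll from where it was at the start of the episode above 0.03 m).
Of short_a, short_b, middle_a, middle_b, long_a, long_b only 4 to 6 are there at a start; the rules pass over those that are not, and their reading is None.
At some moment in a run one of short_a, short_b, middle_a, middle_b, long_a, long_b may be knocked a few centimetres aside while the robot is not near it.
Once in a run the grip may slacken for a moment while it holds something.
It also fails if it takes over 210 s, if anything falls off the work surface, if the arm or the gripper's body presses on something with over 40 N, if the wrist force passes 120 N, or if a joint passes its speed limit or range.

## Working session

There is one attempt and no reset: what is moved stays moved. The work goes in short steps, Python scripts to look and compute and a tool call to move; the robot and the scene stay as the last step left them, time stands still between calls to the robot, and variables do not carry over. Pictures are saved under pics/ and viewed, at most 14 in all, crops included, and the job is handed in when it is done.

Besides the shell and the picture viewer there is one more tool, called after ">>>" by a JSON object that holds its "api" and its "payload". play_rows: Moves the arm, as the interface text tells. Its arguments: {"type":"object","properties":{"plan":{"type":"array"},"newtons":{"type":"number"}},"required":["plan"]}

```bash
mkdir -p pics; cat > h.py <<'E'
import numpy as np,cv2
from workcell import bot,grab_frame,regions_of
def save(f,n): cv2.imwrite('pics/'+n,f['pixels'][:,:,::-1])
def cloud(f):
    d=f['depth'];K=f['camera_matrix'];v,u=np.mgrid[:384,:512]
    c=np.stack([(u-K[0,2])/K[0,0]*d,(v-K[1,2])/K[1,1]*d,d],-1)
    P=(c-f['t'])@f['R']; P[d<=0]=np.nan
    return P
E
python3 - <<'E'
from h import *
print(bot.observe())
a=grab_frame('scene');b=grab_frame('side')
cv2.imwrite('pics/a.png',a['pixels'][:,:,::-1]);cv2.imwrite('pics/b.png',b['pixels'][:,:,::-1])
for n,f in(('scene',a),('side',b)):
    P=cloud(f)
    print(n,'cam',-f['R'].T@f['t'],f['camera_matrix'][0,0])
    for th in ['short_a','middle_a','long_a','case','lid','lever','lever_base','catch_left','objective','tape_roll','screwdriver']:
        for r in regions_of(th,n):
            m=r['mask'];q=P[m];q=q[~np.isnan(q[:,0])]
            if len(q)==0: continue
            col=f['pixels'][m].mean(0).astype(int)
            print(th,round(r['p'],2),r['box'],m.sum(),np.round(np.median(q,0),3),np.round(np.percentile(q[:,2],[5,95]),3),col)
E
```

```text
{'clock': 0.0, 'qpos': array([-1.25119087,  0.52203063, -0.03632168,  1.59999793,  0.02120392,
        1.02110742, -0.11276952]), 'qd': array([ 2.63547485e-03, -8.76988816e-07, -1.25034369e-03, -1.13256005e-03,
        1.24172999e-03,  7.95515192e-04,  1.49313652e-03]), 'joint_efforts': array([ 1.04663919e-03, -9.27122211e+01,  1.98080577e+00, -3.69934165e+01,
        1.79979176e-02,  8.37958069e-03, -3.90386458e-05]), 'position': array([0.23742004, 0.57780045, 0.24471904]), 'tool_rot': array([-3.14043787e+00,  8.91114123e-05,  2.75180466e+00]), 'force': array([-0.03176791, -0.70939353,  0.15255291]), 'moment': array([-0.05491905, -0.00804041,  0.00544256]), 'finger_force': 0.0, 'grip_width': 0.08536667787149901}
scene cam [ 1.02594024 -0.76796354  1.00787304] 398.8054342965684
short_a 0.48 [171.5, 267.8, 180.3, 280.1] 61 [ 0.459 -0.33   0.017] [0.01 0.02] [121 105  68]
short_a 0.19 [287.7, 150.6, 339.6, 213.1] 557 [0.68  0.122 0.134] [0.038 0.177] [ 77  85 107]
long_a 0.63 [283.3, 239.8, 308.6, 258.6] 184 [ 0.712 -0.061  0.015] [0.003 0.019] [136 100 113]
long_a 0.62 [223.6, 212.5, 
[... 3147 characters left out ...]
0.004 0.163] [ 82  95 115]
case 0.49 [153.2, 150.1, 173.8, 176.7] 409 [0.475 0.406 0.026] [0.004 0.104] [119 111 107]
lid 0.81 [221.3, 126.9, 284.2, 196.9] 2526 [0.669 0.127 0.109] [0.044 0.171] [112 125 140]
lever_base 0.92 [151.9, 152.8, 171.0, 177.8] 393 [0.478 0.406 0.026] [0.001 0.098] [119 112 108]
catch_left 0.34 [151.7, 148.5, 173.0, 180.7] 405 [0.475 0.404 0.025] [0.001 0.097] [118 112 110]
tape_roll 0.75 [136.1, 192.4, 160.8, 214.2] 289 [0.338 0.297 0.016] [0.001 0.022] [ 51 135  82]
screwdriver 0.52 [361.9, 229.8, 394.9, 275.1] 270 [ 0.701 -0.418  0.023] [0.01  0.029] [132  42  42]
screwdriver 0.45 [273.2, 227.2, 291.2, 237.9] 101 [ 0.564 -0.121  0.013] [0.    0.019] [123 106  73]
```

```bash
python3 - <<'E'
from h import *
a=cv2.imread('pics/a.png');b=cv2.imread('pics/b.png')
cv2.imwrite('pics/a2.png',cv2.resize(a[110:370,120:360],None,fx=2.3,fy=2.3,interpolation=cv2.INTER_CUBIC))
cv2.imwrite('pics/b2.png',cv2.resize(b[110:340,120:410],None,fx=2.6,fy=2.6,interpolation=cv2.INTER_CUBIC))
E
```

```text
(no output)
```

View pics/a2.png

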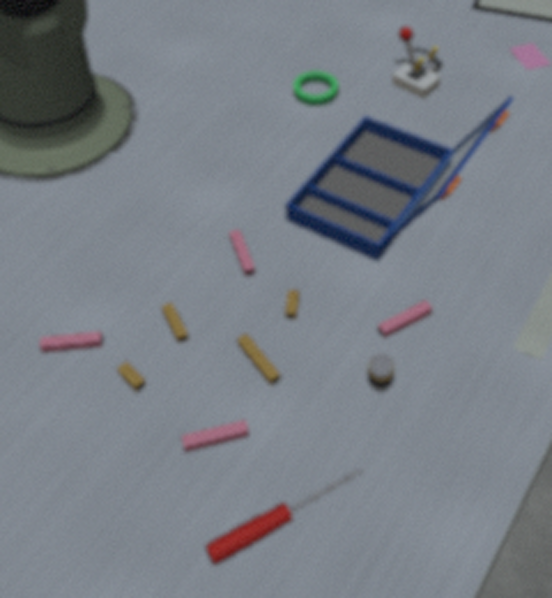

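View pics/b2.png

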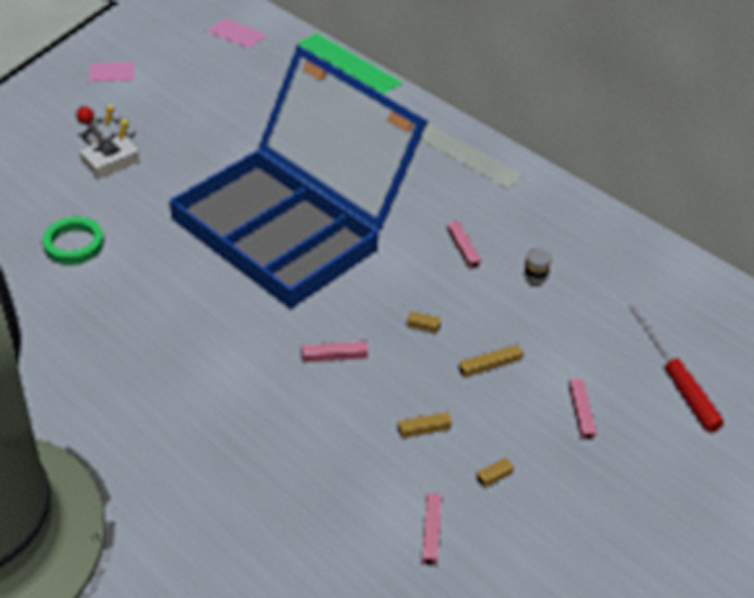

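The pictures show four brass bars. In the side crop they are two shorts near (423,322) and (495,472), one middle at (425,425) and one long at (491,360). The four pink bars at (335,351), (463,243), (582,408) and (431,530) are long-shaped look-alikes. The task asks for brass and says pink is not meant, so I leave them. Next I measure the poses.

```bash
cat >> h.py <<'E'
def rect(q):
    (c,(w,h),a)=cv2.minAreaRect(q.astype(np.float32)); a=np.radians(a)
    if w<h: w,h=h,w;a+=np.pi/2
    return np.round([*c,w,h,(a+np.pi/2)%np.pi-np.pi/2],4)
def bars(f,zmin=.011,zmax=.024,mn=15):
    P=cloud(f);p=cv2.GaussianBlur(f['pixels'],(3,3),0).astype(int)
    m=(p[...,0]-p[...,2]>25)&(p[...,1]-p[...,2]>15)&(p[...,0]-p[...,1]<60)
    n,l,s,c=cv2.connectedComponentsWithStats(m.astype(np.uint8))
    o=[]
    for i in range(1,n):
        if s[i,4]<mn: continue
        q=P[l==i];q=q[~np.isnan(q[:,0])]
        t=q[(q[:,2]>zmin)&(q[:,2]<zmax)]
        if len(t)>8: o.append((c[i].round(),s[i,4],rect(t[:,:2]),np.round(np.median(t,0),4)))
    return o
E
python3 - <<'E'
from h import *
for n in('scene','side'):
    f=grab_frame(n);print(n)
    for o in bars(f):print(*o)
    P=cloud(f);p=f['pixels'].astype(int)
    blue=(p[...,2]-p[...,0]>35)
    z=P[...,2];R=blue&(P[...,0]>.35)&(P[...,0]<.9)&(P[...,1]>-.1)&(P[...,1]<.35)
    print('case',rect(P[R&(z>.031)&(z<.04)][:,:2]), 'lidtop',np.round(P[R&(z>.16)].mean(0),3),np.nanmax(z[R]))
    q=P[R&(z>.06)];c=q.mean(0);print('lid plane',c,np.linalg.svd(q-c)[2][2])
    w=(p.min(-1)>100)&(z>.015)&(z<.03)&(abs(P[...,0]-.48)<.08)&(abs(P[...,1]-.41)<.08)
    print('valve',rect(P[w][:,:2]),w.sum())
    for nm,mm in(('red',(p[...,0]-p[...,1]>50)&(p[...,0]-p[...,2]>50)),('yel',(p[...,0]-p[...,2]>40)&(p[...,1]-p[...,2]>25))):
        m=mm&(abs(P[...,0]-.48)<.1)&(abs(P[...,1]-.41)<.1)&(z>.02);print(nm,m.sum(),np.round(P[m][:12],3).tolist())
E
```

```text
scene
[247. 241.] 47 [ 0.5675 -0.1201  0.037   0.0135 -1.1112] [ 0.5685 -0.1225  0.017 ]
[196. 249.] 76 [ 0.4496 -0.2296  0.057   0.0142 -0.5279] [ 0.4508 -0.2303  0.0174]
[232. 265.] 125 [ 0.5799 -0.2193  0.0762  0.0166 -0.3915] [ 0.5818 -0.2216  0.0169]
[176. 273.] 62 [ 0.4564 -0.3277  0.0361  0.0145 -0.1902] [ 0.4578 -0.3279  0.017 ]
case [ 0.5489  0.1359  0.2457  0.1678 -1.557 ] lidtop [0.705 0.139 0.175] 0.1815917701366834
lid plane [0.68095442 0.11150098 0.13291299] [ 0.86415517  0.00491044 -0.50320148]
valve [0.4869 0.4172 0.0958 0.0742 0.7838] 131
red 13 [[0.452, 0.416, 0.11], [0.457, 0.414, 0.112], [0.448, 0.415, 0.104], [0.454, 0.412, 0.108], [0.459, 0.412, 0.109], [0.453, 0.406, 0.106], [0.456, 0.408, 0.106], [0.459, 0.411, 0.106], [0.461, 0.416, 0.103], [0.454, 0.406, 0.102], [0.46, 0.402, 0.106], [0.461, 0.408, 0.103]]
yel 1 [[0.492, 0.388, 0.065]]
side
[282. 233.] 72 [ 0.5658 -0.121   0.0374  0.0168 -1.0737] [ 0.5645 -0.121   0.0162]
[308. 248.] 151 [ 0.5769 -0.2197  0.08    0.0195 -0.3327] [ 0.5746 -0.2197  0.0164]
[283. 273.] 135 [ 0.4478 -0.2298  0.0579  0.0182 -0.48
[... 208 characters left out ...]
d plane [0.68800026 0.12832659 0.14370431] [ 8.72644834e-01  4.54744630e-04 -4.88355185e-01]
valve [0.4818 0.4203 0.0777 0.0697 1.4309] 138
red 29 [[0.452, 0.42, 0.109], [0.453, 0.414, 0.111], [0.454, 0.411, 0.112], [0.447, 0.419, 0.107], [0.448, 0.414, 0.11], [0.451, 0.413, 0.108], [0.452, 0.408, 0.11], [0.458, 0.411, 0.105], [0.445, 0.418, 0.104], [0.447, 0.413, 0.106], [0.45, 0.411, 0.105], [0.452, 0.408, 0.106]]
yel 29 [[0.506, 0.433, 0.079], [0.501, 0.433, 0.077], [0.501, 0.426, 0.08], [0.505, 0.425, 0.079], [0.501, 0.433, 0.072], [0.5, 0.426, 0.076], [0.496, 0.426, 0.074], [0.501, 0.427, 0.071], [0.496, 0.428, 0.068], [0.501, 0.429, 0.066], [0.494, 0.432, 0.063], [0.495, 0.426, 0.066]]
```

```bash
cat >> h.py <<'E'
def go(x,y,z,yaw=None,s=None):
    s=s or bot.observe();p=s['position'];r=s['tool_rot'];y0=r[2]
    if yaw is None: yaw=y0
    dy=(yaw-y0+np.pi)%(2*np.pi)-np.pi
    d=np.array([x,y,z])-p
    T=lambda a:np.round([(np.cos(a)*d[0]+np.sin(a)*d[1])/.025,(np.sin(a)*d[0]-np.cos(a)*d[1])/.025,-d[2]/.025],2)
    print('clock',round(s['clock'],2),'pos',p.round(4),'rpy',r.round(3),'w',round(s['grip_width'],4))
    print('shift now-frame',T(y0),'goal-frame',T(yaw),'rz',round(-dy/.15,2))
E
python3 -c "
from h import *
go(.578,-.22,.15,2.78)"
```

```text
clock 1.3 pos [0.2375 0.5781 0.2453] rpy [3.142 0.    2.752] w 0.0855
shift now-frame [-24.73 -24.35   3.81] goal-frame [-24.03 -25.04   3.81] rz -0.19
```

>>> {"api": "play_rows", "payload": {"plan": [[[-0.95,-0.95,0],[0,0,0],-1],[[-0.95,-0.95,0],[0,0,0],-1],[[-0.95,-0.95,0],[0,0,0],-1],[[-0.95,-0.95,0],[0,0,0],-1],[[-0.95,-0.95,0],[0,0,0],-1],[[-0.95,-0.95,0],[0,0,0],-1],[[-0.95,-0.95,0],[0,0,0],-1],[[-0.95,-0.95,0],[0,0,0],-1],[[-0.95,-0.95,0],[0,0,0],-1],[[-0.95,-0.95,0],[0,0,0],-1],[[-0.95,-0.95,0],[0,0,0],-1],[[-0.95,-0.95,0],[0,0,0],-1],[[-0.95,-0.95,0],[0,0,0],-1],[[-0.95,-0.95,0],[0,0,0],-1],[[-0.95,-0.95,0],[0,0,0],-1],[[-0.95,-0.95,0],[0,0,0],-1],[[-0.95,-0.95,0],[0,0,0],-1],[[-0.95,-0.95,0],[0,0,0],-1],[[-0.95,-0.95,0],[0,0,0],-1],[[-0.95,-0.95,0],[0,0,0],-1]]}}

```text
clock: 3.8
position: [0.4968, -0.0428, 0.2454]
tool_rot: [3.141, 0.0, 2.752]
force: [0.2, 0.7, 0.2]
grip_width: 0.0853
finger_force: 0.0
```

```bash
python3 -c "
from h import *
f=grab_frame('wrist');save(f,'w1.png')
for o in bars(f):print(*o)
go(.578,-.22,.12,2.78)"
```

```text
[109. 185.] 606 [ 0.4485 -0.2271  0.0601  0.0169 -0.5037] [ 0.4467 -0.2257  0.0159]
[ 48. 217.] 369 [ 0.4547 -0.3252  0.0393  0.0179 -0.2087] [ 0.4542 -0.324   0.0158]
[224. 233.] 333 [ 0.5661 -0.1181  0.0402  0.0151 -1.0976] [ 0.5653 -0.1175  0.0158]
[162. 246.] 189 [ 0.551  -0.2056  0.0213  0.0163 -0.3776] [ 0.5504 -0.2045  0.0156]
clock 3.85 pos [ 0.4978 -0.0468  0.2456] rpy [-3.141e+00  2.000e-03  2.748e+00] w 0.0857
shift now-frame [-5.62 -5.17  5.02] goal-frame [-5.45 -5.35  5.02] rz -0.21
```

View pics/w1.png

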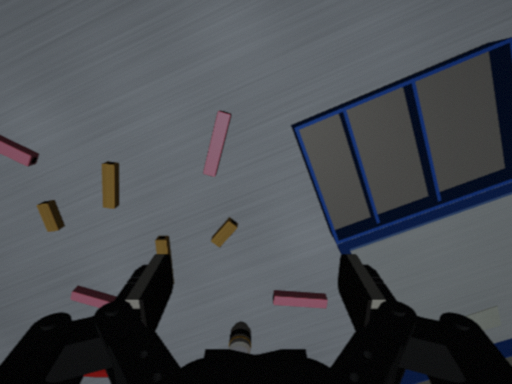

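>>> {"api": "play_rows", "payload": {"plan": [[[0,0,0.8],[0,0,0.93],-0.2],[[0,0,0.8],[0,0,0.93],-0.2],[[0,0,0.8],[0,0,0.93],-0.2],[[0,0,0.8],[0,0,0.93],-0.2],[[0,0,0.8],[0,0,0.95],-0.2],[[-0.95,0.28,0.6],[0,0,0],-0.2],[[-0.95,0.28,0.6],[0,0,0],-0.2],[[-0.95,0.27,0.6],[0,0,0],-0.2],[[-0.95,0.27,0.6],[0,0,0],-0.2],[[0,0,0],[0,0,0],-0.2],[[0,0,0],[0,0,0],-0.2]]}}

```text
clock: 5.22
position: [0.5643, -0.1129, 0.0854]
tool_rot: [-3.141, -0.0, 2.051]
force: [0.3, 0.1, 0.3]
grip_width: 0.0514
finger_force: 0.0
```

```bash
python3 -c "
from h import *
f=grab_frame('wrist');save(f,'w2.png')
for o in bars(f):print(*o)
go(.5662,-.1195,.017,2.047)"
```

```text
[255. 222.] 1070 [ 0.5669 -0.1183  0.04    0.0149 -1.097 ] [ 0.5661 -0.117   0.0159]
[ 58. 271.] 1429 [ 0.4485 -0.2279  0.0593  0.0183 -0.5383] [ 0.4477 -0.2261  0.016 ]
[222. 330.] 1054 [ 0.5867 -0.2207  0.0606  0.0171 -0.3897] [ 0.5868 -0.2196  0.0158]
[ 27. 353.] 350 [ 0.446  -0.3234  0.0211  0.0168 -0.2104] [ 0.4461 -0.3219  0.0159]
clock 5.28 pos [ 0.5644 -0.1127  0.0857] rpy [ 3.141 -0.     2.052] w 0.0517
shift now-frame [-0.28 -0.06  2.75] goal-frame [-0.28 -0.06  2.75] rz 0.03
```

View pics/w2.png

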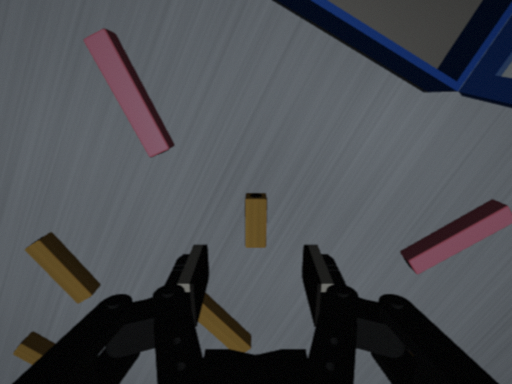

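The wrist view shows the short brass bar centred between the fingers, at (255,222). I descend and grip it.

>>> {"api": "play_rows", "payload": {"plan": [[[-0.25,-0.05,0.9],[0,0,0],-0.2],[[0,0,0.9],[0,0,0],-0.2],[[0,0,0.7],[0,0,0],-0.2],[[0,0,0.25],[0,0,0],-0.2],[[0,0,0],[0,0,0],1],[[0,0,0],[0,0,0],1],[[0,0,0],[0,0,0],1],[[0,0,0],[0,0,0],1],[[0,0,0],[0,0,0],1],[[0,0,-0.9],[0,0,0],1],[[0,0,-0.9],[0,0,0],1],[[0,0,-0.9],[0,0,0],1],[[0,0,0],[0,0,0],1]], "newtons": 70}}

```text
clock: 6.9
position: [0.5675, -0.1195, 0.0859]
tool_rot: [3.139, 0.002, 2.051]
force: [-0.3, 0.9, -1.2]
grip_width: 0.0142
finger_force: 68.5
```

```bash
python3 -c "
from h import *
c=np.array([.550,.135]);a=.01
def row(dx,dy):print(c+[dx*np.cos(a)-dy*np.sin(a),dx*np.sin(a)+dy*np.cos(a)])
row(-.035,-.089);row(.03,-.089);row(0,-.0205);row(0,.0685)
f=grab_frame('wrist')
for o in bars(f,0,.2):print(*o)
P=cloud(f);p=f['pixels'].astype(int);b=(p[...,2]-p[...,0]>35)&(P[...,2]>.031)&(P[...,2]<.04)
q=P[b];print('case low corner',np.percentile(q,[.5,99.5],0))
go(.525,.0455,.1,1.581)"
```

```text
[0.51589174 0.04565446]
[0.58088849 0.04630444]
[0.550205   0.11450102]
[0.54931501 0.20349658]
[255. 262.] 1987 [ 0.5657 -0.1193  0.0401  0.0161 -1.0909] [ 0.5652 -0.1168  0.0843]
[ 56. 262.] 1490 [ 0.4447 -0.2342  0.06    0.0328 -0.5231] [ 0.4477 -0.2262  0.0159]
[188. 288.] 198 [ 0.5459 -0.1646  0.0864  0.0161 -1.503 ] [ 0.5478 -0.2003  0.0158]
[240. 337.] 274 [ 0.5904 -0.1827  0.1199  0.0137 -1.1526] [ 0.608  -0.2253  0.0158]
[ 35. 351.] 660 [ 0.4522 -0.3324  0.0397  0.0332 -0.2536] [ 0.4545 -0.3238  0.0159]
case low corner [[0.54718603 0.01626842 0.03397416]
 [0.62974912 0.05742891 0.03993169]]
clock 6.95 pos [ 0.5669 -0.1193  0.0848] rpy [3.140e+00 1.000e-03 2.051e+00] w 0.0139
shift now-frame [ 6.62  1.56 -0.61] goal-frame [ 6.61 -1.61 -0.61] rz 3.14
```

>>> {"api": "play_rows", "payload": {"plan": [[[0,0,-0.3],[0,0,0.8],1],[[0,0,-0.3],[0,0,0.8],1],[[0,0,0],[0,0,0.8],1],[[0,0,0],[0,0,0.74],1],[[0.94,-0.28,0],[0,0,0],1],[[0.94,-0.28,0],[0,0,0],1],[[0.94,-0.28,0],[0,0,0],1],[[0.94,-0.28,0],[0,0,0],1],[[0.95,-0.28,0],[0,0,0],1],[[0.95,-0.28,0],[0,0,0],1],[[0.95,-0.28,0],[0,0,0],1],[[0,0,0],[0,0,0],1],[[0,0,0],[0,0,0],1]]}}

```text
clock: 8.57
position: [0.5158, 0.0448, 0.0987]
tool_rot: [-3.141, 0.001, 1.58]
force: [-1.2, -0.2, -1.2]
grip_width: 0.0141
finger_force: 68.5
```

```bash
python3 -c "
from h import *
f=grab_frame('wrist');save(f,'w3.png')
for o in bars(f,0,.2):print(*o)
go(.516,.0457,.026,1.581)"
```

```text
[255. 261.] 2185 [0.5148 0.0422 0.0478 0.02   1.4469] [0.5151 0.0486 0.0971]
clock 8.62 pos [0.5159 0.0446 0.0988] rpy [-3.141e+00  1.000e-03  1.580e+00] w 0.014
shift now-frame [0.04 0.   2.91] goal-frame [0.04 0.   2.91] rz -0.01
```

View pics/w3.png

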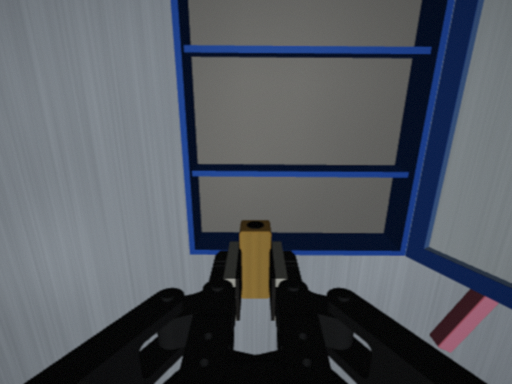

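The held bar at (255,258) hangs over the narrow row. The case rows are clear and parallel to the tool. I lower and release.

>>> {"api": "play_rows", "payload": {"plan": [[[0,0,0.8],[0,0,0],1],[[0,0,0.8],[0,0,0],1],[[0,0,0.8],[0,0,0],1],[[0.04,0,0.5],[0,0,0],1],[[0,0,0],[0,0,0],1],[[0,0,0],[0,0,0],0.3],[[0,0,0],[0,0,0],0.3],[[0,0,0],[0,0,0],0.3],[[0,0,-0.8],[0,0,0],0.3],[[0,0,-0.9],[0,0,0],0.3],[[0,0,-0.9],[0,0,0],0.3],[[0,0,-0.9],[0,0,0],0.3],[[0,0,-0.9],[0,0,0],0.3],[[0,0,0],[0,0,0],-0.2]]}}

```text
clock: 10.38
position: [0.5166, 0.0466, 0.1379]
tool_rot: [3.139, -0.001, 1.581]
force: [-0.8, 0.8, 0.5]
grip_width: 0.0469
finger_force: 0.0
```

```bash
python3 -c "
from h import *
for n in ['wrist','scene','side']:
  f=grab_frame(n);print(n)
  for o in bars(f,.011,.03):print(*o)
go(.578,-.2195,.1,2.775)"
```

```text
wrist
[254. 194.] 832 [ 0.5158  0.0463  0.0397  0.0154 -1.5677] [0.5154 0.0477 0.022 ]
scene
[261. 201.] 32 [ 0.5147  0.0491  0.0298  0.0163 -1.525 ] [0.5173 0.0511 0.0222]
[195. 249.] 80 [ 0.4485 -0.2297  0.0626  0.0163 -0.5347] [ 0.4504 -0.2309  0.0169]
[232. 265.] 126 [ 0.5791 -0.2202  0.0779  0.0163 -0.3882] [ 0.5821 -0.2208  0.0171]
[176. 273.] 64 [ 0.4565 -0.3282  0.0359  0.0158 -0.2352] [ 0.4574 -0.3287  0.0174]
side
[235. 213.] 47 [0.5155 0.047  0.0313 0.0183 1.4932] [0.5119 0.0468 0.0221]
[308. 248.] 155 [ 0.5783 -0.2199  0.0789  0.0194 -0.4177] [ 0.5771 -0.2205  0.0161]
[283. 273.] 137 [ 0.4472 -0.2296  0.0573  0.0176 -0.5766] [ 0.4451 -0.2305  0.0169]
[310. 291.] 87 [ 0.4539 -0.3282  0.038   0.0152 -0.2106] [ 0.4511 -0.3283  0.0166]
clock 10.53 pos [0.5156 0.0464 0.1361] rpy [-3.141  0.     1.58 ] w 0.0513
shift now-frame [-10.66   2.39   1.44] goal-frame [-6.14 -9.04  1.44] rz -7.96
```

>>> {"api": "play_rows", "payload": {"plan": [[[-0.97,0.22,0],[0,0,0],-0.2],[[-0.97,0.22,0],[0,0,0],-0.2],[[-0.97,0.22,0],[0,0,0],-0.2],[[-0.97,0.22,0],[0,0,0],-0.2],[[-0.97,0.22,0],[0,0,0],-0.2],[[-0.97,0.22,0],[0,0,0],-0.2],[[-0.97,0.22,0],[0,0,0],-0.2],[[-0.97,0.22,0],[0,0,0],-0.2],[[-0.97,0.22,0],[0,0,0],-0.2],[[-0.97,0.21,0],[0,0,0],-0.2],[[-0.97,0.21,0],[0,0,0],-0.2],[[0,0,0.2],[0,0,-0.98],-0.2],[[0,0,0.2],[0,0,-0.98],-0.2],[[0,0,0.2],[0,0,-0.98],-0.2],[[0,0,0.2],[0,0,-0.98],-0.2],[[0,0,0.2],[0,0,-0.98],-0.2],[[0,0,0.2],[0,0,-0.98],-0.2],[[0,0,0.2],[0,0,-0.98],-0.2],[[0,0,0],[0,0,-0.94],-0.2],[[0,0,0],[0,0,0],-0.2]]}}

```text
clock: 13.02
position: [0.5779, -0.2199, 0.1007]
tool_rot: [3.141, -0.001, 2.749]
force: [0.8, 0.5, -0.3]
grip_width: 0.0513
finger_force: 0.0
```

```bash
python3 -c "
from h import *
f=grab_frame('wrist')
for o in bars(f):print(*o)
go(.5785,-.2195,.018,2.755)"
```

```text
[170.  45.] 2321 [ 0.4499 -0.2288  0.0565  0.0165 -0.5316] [ 0.449  -0.2278  0.0161]
[ 51. 112.] 1365 [ 0.4551 -0.3257  0.0396  0.0175 -0.2449] [ 0.4545 -0.3251  0.0159]
[259. 205.] 1913 [ 0.578  -0.2177  0.0793  0.0154 -0.3925] [ 0.5743 -0.2162  0.0159]
clock 13.07 pos [ 0.5781 -0.2199  0.1009] rpy [ 3.141e+00 -1.000e-03  2.747e+00] w 0.0514
shift now-frame [-0.01  0.02  3.32] goal-frame [-0.01  0.02  3.32] rz -0.06
```

>>> {"api": "play_rows", "payload": {"plan": [[[0,0.02,0.9],[0,0,0],-0.2],[[0,0,0.9],[0,0,0],-0.2],[[0,0,0.9],[0,0,0],-0.2],[[0,0,0.62],[0,0,0],-0.2],[[0,0,0],[0,0,0],-0.2],[[0,0,0],[0,0,0],1],[[0,0,0],[0,0,0],1],[[0,0,0],[0,0,0],1],[[0,0,0],[0,0,0],1],[[0,0,0],[0,0,0],1],[[0,0,-0.8],[0,0,0],1],[[0,0,-0.9],[0,0,0],1],[[0,0,-0.9],[0,0,0],1],[[0,0,-0.9],[0,0,0],1],[[0,0,0],[0,0,0],1]]}}

```text
clock: 14.95
position: [0.5796, -0.2198, 0.1088]
tool_rot: [3.141, 0.004, 2.75]
force: [0.7, 0.5, -1.7]
grip_width: 0.0142
finger_force: 68.7
```

```bash
python3 -c "
from h import *
f=grab_frame('wrist')
for o in bars(f,0,.2):print(*o)
go(.5493,.2035,.11,1.58)"
```

```text
[172.  44.] 2188 [ 0.4489 -0.2307  0.0563  0.021  -0.5333] [ 0.449  -0.2279  0.016 ]
[ 57. 108.] 1287 [ 0.4539 -0.3306  0.0397  0.0272 -0.2427] [ 0.4545 -0.325   0.0159]
[255. 255.] 3977 [ 0.6175 -0.2398  0.1683  0.0218 -0.3922] [ 0.572 -0.218  0.105]
clock 15.0 pos [ 0.579  -0.2195  0.1074] rpy [3.141e+00 2.000e-03 2.750e+00] w 0.0139
shift now-frame [ 7.55 15.19 -0.1 ] goal-frame [16.93 -1.03 -0.1 ] rz 7.8
```

>>> {"api": "play_rows", "payload": {"plan": [[[0,0,-0.1],[0,0,0.78],1],[[0,0,0],[0,0,0.78],1],[[0,0,0],[0,0,0.78],1],[[0,0,0],[0,0,0.78],1],[[0,0,0],[0,0,0.78],1],[[0,0,0],[0,0,0.78],1],[[0,0,0],[0,0,0.78],1],[[0,0,0],[0,0,0.78],1],[[0,0,0],[0,0,0.78],1],[[0,0,0],[0,0,0.78],1],[[0.9,-0.05,0],[0,0,0],1],[[0.9,-0.05,0],[0,0,0],1],[[0.9,-0.05,0],[0,0,0],1],[[0.9,-0.06,0],[0,0,0],1],[[0.9,-0.06,0],[0,0,0],1],[[0.9,-0.06,0],[0,0,0],1],[[0.9,-0.06,0],[0,0,0],1],[[0.9,-0.06,0],[0,0,0],1],[[0.9,-0.06,0],[0,0,0],1],[[0.9,-0.06,0],[0,0,0],1]]}}

```text
clock: 17.5
position: [0.5617, 0.0062, 0.1081]
tool_rot: [-3.141, 0.0, 1.58]
force: [-0.1, -0.0, -1.4]
grip_width: 0.0138
finger_force: 68.7
```

>>> {"api": "play_rows", "payload": {"plan": [[[0.9,-0.05,0],[0,0,0],1],[[0.9,-0.05,0],[0,0,0],1],[[0.9,-0.05,0],[0,0,0],1],[[0.9,-0.06,0],[0,0,0],1],[[0.9,-0.06,0],[0,0,0],1],[[0.9,-0.06,0],[0,0,0],1],[[0.9,-0.06,0],[0,0,0],1],[[0.9,-0.06,0],[0,0,0],1],[[0.7,-0.06,0],[0,0,0],1],[[0,0,0],[0,0,0],1],[[0,0,0],[0,0,0],1],[[0,0,0],[0,0,0],1]]}}

```text
clock: 19.0
position: [0.5478, 0.2019, 0.1086]
tool_rot: [3.141, 0.0, 1.579]
force: [-0.3, 0.9, -1.6]
grip_width: 0.0135
finger_force: 68.7
```

```bash
python3 -c "
from h import *
f=grab_frame('wrist');save(f,'w4.png')
go(.5493,.2035,.026,1.58)"
```

```text
clock 19.05 pos [0.5478 0.2021 0.1086] rpy [3.141 0.    1.579] w 0.0139
shift now-frame [0.06 0.06 3.31] goal-frame [0.06 0.06 3.31] rz -0.01
```

View pics/w4.png

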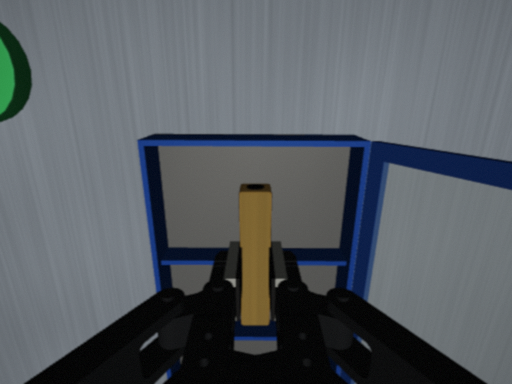

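The long bar is aligned over the wide row, at (256,255). I lower and release.

>>> {"api": "play_rows", "payload": {"plan": [[[0.06,0.05,0.8],[0,0,0],1],[[0,0,0.8],[0,0,0],1],[[0,0,0.8],[0,0,0],1],[[0,0,0.6],[0,0,0],1],[[0,0,0.3],[0,0,0],1],[[0,0,0],[0,0,0],1],[[0,0,0],[0,0,0],0.3],[[0,0,0],[0,0,0],0.3],[[0,0,0],[0,0,0],0.3],[[0,0,-0.8],[0,0,0],0.3],[[0,0,-0.9],[0,0,0],0.3],[[0,0,-0.9],[0,0,0],0.3],[[0,0,-0.9],[0,0,0],0.3],[[0,0,-0.9],[0,0,0],0.3],[[0,0,0],[0,0,0],-0.2]]}}

```text
clock: 20.92
position: [0.5497, 0.2047, 0.1387]
tool_rot: [3.139, -0.002, 1.58]
force: [-0.4, 0.1, -0.8]
grip_width: 0.047
finger_force: 0.0
```

```bash
python3 -c "
from h import *
for n in ['wrist','scene','side']:
  f=grab_frame(n);print(n)
  for o in bars(f,.011,.04):print(*o)
go(.449,-.2295,.1,2.62)"
```

```text
wrist
[254. 192.] 1612 [ 0.5485  0.2049  0.0793  0.0158 -1.5569] [0.5485 0.2086 0.0219]
[222. 335.] 463 [0.5154 0.0434 0.0465 0.0171 1.5395] [0.5159 0.0486 0.0219]
scene
[291. 178.] 76 [0.5493 0.2043 0.0773 0.0178 1.5429] [0.5506 0.2052 0.023 ]
[261. 201.] 31 [ 0.5156  0.0497  0.0265  0.0127 -1.5377] [0.5168 0.0498 0.0228]
[195. 249.] 82 [ 0.4498 -0.2307  0.0574  0.0156 -0.5592] [ 0.4514 -0.2307  0.0172]
[176. 273.] 64 [ 0.456  -0.3282  0.0387  0.0143 -0.2545] [ 0.4587 -0.3282  0.0164]
side
[212. 187.] 105 [ 0.5481  0.203   0.0787  0.0205 -1.4466] [0.5456 0.2011 0.0222]
[235. 213.] 47 [ 0.5162  0.0485  0.0323  0.0181 -1.4463] [0.5113 0.0473 0.0221]
[283. 273.] 137 [ 0.4476 -0.2304  0.0591  0.0191 -0.5106] [ 0.4451 -0.2311  0.0167]
[310. 291.] 86 [ 0.4534 -0.3284  0.0379  0.0175 -0.2002] [ 0.4527 -0.3282  0.0164]
clock 21.07 pos [0.5486 0.2044 0.1361] rpy [-3.141 -0.     1.58 ] w 0.0516
shift now-frame [-17.32  -4.15   1.44] goal-frame [ -5.2  -17.03   1.44] rz -6.93
```

>>> {"api": "play_rows", "payload": {"plan": [[[-0.96,-0.23,0],[0,0,0],-0.2],[[-0.96,-0.23,0],[0,0,0],-0.2],[[-0.96,-0.23,0],[0,0,0],-0.2],[[-0.96,-0.23,0],[0,0,0],-0.2],[[-0.96,-0.23,0],[0,0,0],-0.2],[[-0.96,-0.23,0],[0,0,0],-0.2],[[-0.96,-0.23,0],[0,0,0],-0.2],[[-0.96,-0.23,0],[0,0,0],-0.2],[[-0.96,-0.23,0],[0,0,0],-0.2],[[-0.96,-0.23,0],[0,0,0],-0.2],[[-0.96,-0.23,0],[0,0,0],-0.2],[[-0.96,-0.23,0],[0,0,0],-0.2],[[-0.96,-0.23,0],[0,0,0],-0.2],[[-0.96,-0.23,0],[0,0,0],-0.2],[[-0.96,-0.23,0],[0,0,0],-0.2],[[-0.96,-0.23,0],[0,0,0],-0.2],[[-0.96,-0.23,0],[0,0,0],-0.2],[[-0.96,-0.23,0],[0,0,0],-0.2]]}}

```text
clock: 23.32
position: [0.4481, -0.2298, 0.1357]
tool_rot: [-3.141, -0.0, 1.579]
force: [-0.0, 0.4, -0.4]
grip_width: 0.0513
finger_force: 0.0
```

>>> {"api": "play_rows", "payload": {"plan": [[[0,0,0.18],[0,0,-0.87],-0.2],[[0,0,0.18],[0,0,-0.87],-0.2],[[0,0,0.18],[0,0,-0.87],-0.2],[[0,0,0.18],[0,0,-0.87],-0.2],[[0,0,0.18],[0,0,-0.87],-0.2],[[0,0,0.18],[0,0,-0.87],-0.2],[[0,0,0.18],[0,0,-0.87],-0.2],[[0,0,0.18],[0,0,-0.87],-0.2],[[0,0,0],[0,0,0],-0.2],[[0,0,0],[0,0,0],-0.2]]}}

```text
clock: 24.58
position: [0.4489, -0.2289, 0.1001]
tool_rot: [-3.141, -0.0, 2.621]
force: [0.4, -0.8, 0.3]
grip_width: 0.0509
finger_force: 0.0
```

```bash
python3 -c "
from h import *
f=grab_frame('wrist')
for o in bars(f):print(*o)
go(.449,-.2295,.018,2.62)"
```

```text
[257. 206.] 1448 [ 0.4482 -0.2281  0.0598  0.0154 -0.53  ] [ 0.4461 -0.2272  0.0159]
[158. 264.] 680 [ 0.4531 -0.3253  0.0364  0.0166 -0.2537] [ 0.4502 -0.3246  0.0158]
clock 24.62 pos [ 0.4491 -0.2288  0.1001] rpy [-3.141 -0.     2.621] w 0.0509
shift now-frame [-0.01 -0.03  3.28] goal-frame [-0.01 -0.03  3.28] rz 0.01
```

>>> {"api": "play_rows", "payload": {"plan": [[[0,-0.02,0.9],[0,0,0],-0.2],[[0,0,0.9],[0,0,0],-0.2],[[0,0,0.9],[0,0,0],-0.2],[[0,0,0.6],[0,0,0],-0.2],[[0,0,0],[0,0,0],-0.2],[[0,0,0],[0,0,0],1],[[0,0,0],[0,0,0],1],[[0,0,0],[0,0,0],1],[[0,0,0],[0,0,0],1],[[0,0,0],[0,0,0],1],[[0,0,-0.8],[0,0,0],1],[[0,0,-0.9],[0,0,0],1],[[0,0,-0.9],[0,0,0],1],[[0,0,-0.9],[0,0,0],1],[[0,0,0],[0,0,0],1]]}}

```text
clock: 26.5
position: [0.45, -0.2293, 0.1067]
tool_rot: [3.141, 0.003, 2.624]
force: [-0.5, 0.0, -1.8]
grip_width: 0.0142
finger_force: 69.0
```

```bash
python3 -c "
from h import *
go(.550,.115,.11,1.58)"
```

```text
clock 26.5 pos [ 0.45   -0.2293  0.1067] rpy [3.141e+00 3.000e-03 2.624e+00] w 0.0142
shift now-frame [ 3.34 13.95 -0.13] goal-frame [13.74  4.13 -0.13] rz 6.96
```

>>> {"api": "play_rows", "payload": {"plan": [[[0,0,-0.1],[0,0,0.87],1],[[0,0,0],[0,0,0.87],1],[[0,0,0],[0,0,0.87],1],[[0,0,0],[0,0,0.87],1],[[0,0,0],[0,0,0.87],1],[[0,0,0],[0,0,0.87],1],[[0,0,0],[0,0,0.87],1],[[0,0,0],[0,0,0.87],1],[[0.9,0.27,0],[0,0,0],1],[[0.9,0.27,0],[0,0,0],1],[[0.9,0.27,0],[0,0,0],1],[[0.9,0.27,0],[0,0,0],1],[[0.9,0.27,0],[0,0,0],1],[[0.9,0.27,0],[0,0,0],1],[[0.9,0.27,0],[0,0,0],1],[[0.9,0.27,0],[0,0,0],1],[[0.9,0.27,0],[0,0,0],1],[[0.9,0.27,0],[0,0,0],1]]}}

```text
clock: 28.75
position: [0.5144, -0.0027, 0.107]
tool_rot: [-3.141, 0.0, 1.58]
force: [0.7, 0.3, -1.9]
grip_width: 0.0137
finger_force: 69.1
```

>>> {"api": "play_rows", "payload": {"plan": [[[0.95,0.28,0],[0,0,0],1],[[0.95,0.28,0],[0,0,0],1],[[0.95,0.28,0],[0,0,0],1],[[0.95,0.28,0],[0,0,0],1],[[0.95,0.28,0],[0,0,0],1],[[0,0,0],[0,0,0],1],[[0,0,0],[0,0,0],1],[[0,0,0],[0,0,0],1]]}}

```text
clock: 29.75
position: [0.5482, 0.1148, 0.1074]
tool_rot: [-3.141, 0.0, 1.579]
force: [-0.1, -0.1, -1.3]
grip_width: 0.014
finger_force: 69.1
```

```bash
python3 -c "
from h import *
f=grab_frame('wrist')
for o in bars(f,0,.2):print(*o)
go(.550,.115,.026,1.58)"
```

```text
[257.  81.] 2987 [ 0.5479  0.205   0.0857  0.0169 -1.5594] [0.5481 0.2082 0.022 ]
[255. 258.] 3224 [ 0.5464  0.0826  0.1259  0.0257 -1.5323] [0.5476 0.1199 0.1048]
[210. 268.] 108 [0.5137 0.0799 0.0867 0.0059 1.3173] [0.5092 0.0598 0.0216]
clock 29.8 pos [0.5483 0.1149 0.1075] rpy [-3.141  0.     1.579] w 0.0137
shift now-frame [0.   0.07 3.26] goal-frame [0.   0.07 3.26] rz -0.01
```

>>> {"api": "play_rows", "payload": {"plan": [[[0,0.05,0.8],[0,0,0],1],[[0,0,0.8],[0,0,0],1],[[0,0,0.8],[0,0,0],1],[[0,0,0.6],[0,0,0],1],[[0,0,0.26],[0,0,0],1],[[0,0,0],[0,0,0],1],[[0,0,0],[0,0,0],0.3],[[0,0,0],[0,0,0],0.3],[[0,0,0],[0,0,0],0.3],[[0,0,-0.8],[0,0,0],0.3],[[0,0,-0.9],[0,0,0],0.3],[[0,0,-0.9],[0,0,0],0.3],[[0,0,-0.9],[0,0,0],0.3],[[0,0,-0.9],[0,0,0],0.3],[[0,0,0],[0,0,0],-0.2]]}}

```text
clock: 31.68
position: [0.5505, 0.1159, 0.1385]
tool_rot: [3.139, -0.001, 1.58]
force: [-0.1, 0.3, 0.7]
grip_width: 0.0467
finger_force: 0.0
```

```bash
python3 -c "
from h import *
for n in ['wrist','scene','side']:
  f=grab_frame(n);print(n)
  for o in bars(f,.011,.04):print(*o)
go(.4548,-.328,.1,2.92)"
```

```text
wrist
[254.  85.] 2286 [ 0.5485  0.2041  0.0801  0.0159 -1.5545] [0.5485 0.208  0.022 ]
[254. 193.] 1228 [ 0.5494  0.1164  0.0594  0.0157 -1.5549] [0.5494 0.1183 0.0219]
[219. 262.] 607 [ 0.5165  0.047   0.0402  0.0151 -1.5349] [0.5171 0.0486 0.0219]
scene
[291. 178.] 77 [ 0.5493  0.2056  0.078   0.0189 -1.5628] [0.5505 0.203  0.0225]
[279. 193.] 67 [0.5502 0.1163 0.0565 0.0185 1.5341] [0.5512 0.115  0.0223]
[261. 201.] 32 [ 0.5146  0.0489  0.0312  0.0169 -1.5206] [0.5162 0.0501 0.0215]
[176. 273.] 64 [ 0.457  -0.3276  0.0387  0.0149 -0.2512] [ 0.4576 -0.3289  0.017 ]
side
[212. 187.] 105 [ 0.5488  0.2025  0.0775  0.022  -1.5577] [0.5454 0.2037 0.0218]
[229. 198.] 84 [ 0.5507  0.1139  0.0562  0.0207 -1.5128] [0.5465 0.1158 0.0218]
[235. 213.] 47 [ 0.5158  0.0456  0.034   0.0163 -1.5185] [0.5116 0.0496 0.0217]
[310. 291.] 86 [ 0.4544 -0.3282  0.039   0.0163 -0.2296] [ 0.4519 -0.3282  0.0162]
clock 31.82 pos [0.5494 0.1158 0.1361] rpy [-3.141 -0.     1.58 ] w 0.0513
shift now-frame [-17.71  -3.95   1.44] goal-frame [ -0.21 -18.15   1.44] rz -8.93
```

>>> {"api": "play_rows", "payload": {"plan": [[[-0.98,-0.22,0],[0,0,0],-0.2],[[-0.98,-0.22,0],[0,0,0],-0.2],[[-0.98,-0.22,0],[0,0,0],-0.2],[[-0.98,-0.22,0],[0,0,0],-0.2],[[-0.98,-0.22,0],[0,0,0],-0.2],[[-0.98,-0.22,0],[0,0,0],-0.2],[[-0.98,-0.22,0],[0,0,0],-0.2],[[-0.98,-0.22,0],[0,0,0],-0.2],[[-0.98,-0.22,0],[0,0,0],-0.2],[[-0.98,-0.22,0],[0,0,0],-0.2],[[-0.98,-0.22,0],[0,0,0],-0.2],[[-0.98,-0.22,0],[0,0,0],-0.2],[[-0.98,-0.22,0],[0,0,0],-0.2],[[-0.98,-0.22,0],[0,0,0],-0.2],[[-0.98,-0.22,0],[0,0,0],-0.2],[[-0.98,-0.22,0],[0,0,0],-0.2],[[-0.98,-0.22,0],[0,0,0],-0.2],[[-0.98,-0.22,0],[0,0,0],-0.2]]}}

```text
clock: 34.08
position: [0.4543, -0.3269, 0.1355]
tool_rot: [-3.141, -0.0, 1.58]
force: [0.7, -0.1, 0.3]
grip_width: 0.0512
finger_force: 0.0
```

>>> {"api": "play_rows", "payload": {"plan": [[[0,0,0.16],[0,0,-0.98],-0.2],[[0,0,0.16],[0,0,-0.98],-0.2],[[0,0,0.16],[0,0,-0.98],-0.2],[[0,0,0.16],[0,0,-0.98],-0.2],[[0,0,0.16],[0,0,-0.98],-0.2],[[0,0,0.16],[0,0,-0.98],-0.2],[[0,0,0.16],[0,0,-0.98],-0.2],[[0,0,0.16],[0,0,-0.98],-0.2],[[0,0,0.16],[0,0,-0.96],-0.2],[[0,0,0],[0,0,0],-0.2],[[0,0,0],[0,0,0],-0.2]]}}

```text
clock: 35.45
position: [0.4546, -0.3262, 0.0999]
tool_rot: [3.141, -0.0, 2.897]
force: [0.2, 0.1, -0.1]
grip_width: 0.0511
finger_force: 0.0
```

```bash
python3 -c "
from h import *
f=grab_frame('wrist')
for o in bars(f):print(*o)
go(.455,-.3275,.018,2.9)"
```

```text
[256. 208.] 951 [ 0.4547 -0.3259  0.0396  0.0151 -0.2538] [ 0.4532 -0.3258  0.0158]
clock 35.5 pos [ 0.4547 -0.3262  0.1   ] rpy [-3.142 -0.     2.897] w 0.0512
shift now-frame [-0.02 -0.05  3.28] goal-frame [-0.02 -0.05  3.28] rz -0.02
```

>>> {"api": "play_rows", "payload": {"plan": [[[0,-0.03,0.9],[0,0,0],-0.2],[[0,0,0.9],[0,0,0],-0.2],[[0,0,0.9],[0,0,0],-0.2],[[0,0,0.6],[0,0,0],-0.2],[[0,0,0],[0,0,0],-0.2],[[0,0,0],[0,0,0],1],[[0,0,0],[0,0,0],1],[[0,0,0],[0,0,0],1],[[0,0,0],[0,0,0],1],[[0,0,0],[0,0,0],1],[[0,0,-0.8],[0,0,0],1],[[0,0,-0.9],[0,0,0],1],[[0,0,-0.9],[0,0,0],1],[[0,0,-0.9],[0,0,0],1],[[0,0,0],[0,0,0],1]]}}

```text
clock: 37.38
position: [0.4555, -0.3276, 0.1077]
tool_rot: [-3.141, 0.004, 2.9]
force: [0.4, -0.0, -2.3]
grip_width: 0.0139
finger_force: 68.8
```

```bash
python3 -c "
from h import *
go(.582,.0465,.11,1.58)"
```

```text
clock 37.38 pos [ 0.4555 -0.3276  0.1077] rpy [-3.141  0.004  2.9  ] w 0.0139
shift now-frame [-1.33 15.74 -0.09] goal-frame [14.92  5.2  -0.09] rz 8.8
```

>>> {"api": "play_rows", "payload": {"plan": [[[0,0,-0.1],[0,0,0.88],1],[[0,0,0],[0,0,0.88],1],[[0,0,0],[0,0,0.88],1],[[0,0,0],[0,0,0.88],1],[[0,0,0],[0,0,0.88],1],[[0,0,0],[0,0,0.88],1],[[0,0,0],[0,0,0.88],1],[[0,0,0],[0,0,0.88],1],[[0,0,0],[0,0,0.88],1],[[0,0,0],[0,0,0.88],1],[[0.9,0.3,0],[0,0,0],1],[[0.9,0.3,0],[0,0,0],1],[[0.9,0.3,0],[0,0,0],1],[[0.9,0.3,0],[0,0,0],1],[[0.9,0.3,0],[0,0,0],1],[[0.9,0.3,0],[0,0,0],1],[[0.9,0.3,0],[0,0,0],1],[[0.9,0.3,0],[0,0,0],1],[[0.9,0.3,0],[0,0,0],1],[[0.9,0.3,0],[0,0,0],1]]}}

```text
clock: 39.88
position: [0.5275, -0.1004, 0.1075]
tool_rot: [-3.141, -0.0, 1.58]
force: [-0.6, 0.0, -1.2]
grip_width: 0.014
finger_force: 68.9
```

>>> {"api": "play_rows", "payload": {"plan": [[[0.98,0.36,0],[0,0,0],1],[[0.98,0.36,0],[0,0,0],1],[[0.98,0.36,0],[0,0,0],1],[[0.98,0.36,0],[0,0,0],1],[[0.98,0.36,0],[0,0,0],1],[[0.98,0.36,0],[0,0,0],1],[[0,0,0],[0,0,0],1],[[0,0,0],[0,0,0],1],[[0,0,0],[0,0,0],1]]}}

```text
clock: 41.0
position: [0.5799, 0.0454, 0.1076]
tool_rot: [-3.141, 0.0, 1.579]
force: [0.4, 0.5, -1.3]
grip_width: 0.0136
finger_force: 68.9
```

```bash
python3 -c "
from h import *
f=grab_frame('wrist');save(f,'w5.png')
for o in bars(f,0,.2):print(*o)
go(.582,.0465,.026,1.58)"
```

```text
[210.  19.] 1048 [ 0.5472  0.177   0.0261  0.0194 -1.5596] [0.5489 0.175  0.0219]
[214. 111.] 2127 [ 0.5477  0.1152  0.0646  0.0195 -1.5617] [0.5494 0.1182 0.022 ]
[175. 204.] 1154 [ 0.5127  0.0431  0.0463  0.0224 -1.5541] [0.5162 0.0477 0.0219]
[255. 262.] 2146 [0.579  0.0421 0.0468 0.0201 1.4456] [0.5792 0.0479 0.1049]
clock 41.05 pos [0.5799 0.0454 0.1076] rpy [-3.142  0.     1.579] w 0.0135
shift now-frame [0.04 0.08 3.27] goal-frame [0.04 0.08 3.27] rz -0.01
```

View pics/w5.png

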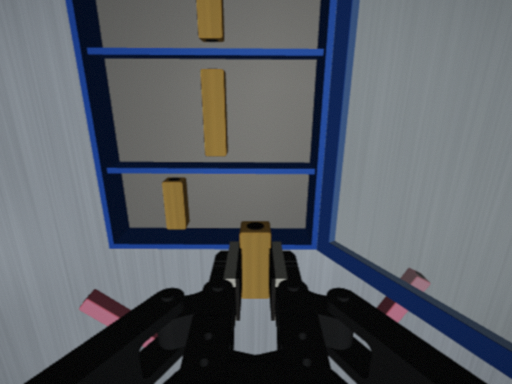

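The picture shows three bars in their rows, at (175,204), (214,111) and (210,19). The last short one, at (255,260), is over the narrow row with room to spare. I lower and release.

>>> {"api": "play_rows", "payload": {"plan": [[[0.04,0.05,0.8],[0,0,0],1],[[0,0,0.8],[0,0,0],1],[[0,0,0.8],[0,0,0],1],[[0,0,0.6],[0,0,0],1],[[0,0,0.26],[0,0,0],1],[[0,0,0],[0,0,0],1],[[0,0,0],[0,0,0],0.3],[[0,0,0],[0,0,0],0.3],[[0,0,0],[0,0,0],0.3],[[0,0,-0.8],[0,0,0],0.3],[[0,0,-0.9],[0,0,0],0.3],[[0,0,-0.9],[0,0,0],0.3],[[0,0,-0.9],[0,0,0],0.3],[[0,0,-0.9],[0,0,0],0.3],[[0,0,-0.9],[0,0,0],1],[[0,0,-0.9],[0,0,0],1],[[0,0,-0.9],[0,0,0],1],[[0,0,0],[0,0,0],1]]}}

```text
clock: 43.3
position: [0.582, 0.0472, 0.2061]
tool_rot: [3.138, -0.001, 1.58]
force: [0.9, -1.0, -0.9]
grip_width: -0.0002
finger_force: 0.0
```

```bash
python3 -c "
from h import *
for n in ['wrist','scene','side']:
  f=grab_frame(n);print(n)
  save(f,n+'6.png')
  for o in bars(f,.011,.04):print(*o)
  P=cloud(f);p=f['pixels'].astype(int);z=P[...,2]
  R=(p[...,2]-p[...,0]>35)&(P[...,0]>.35)&(P[...,0]<.9)&(abs(P[...,1]-.13)<.2)
  q=P[R&(z>.16)];print('lidtop',q.mean(0) if len(q) else 0)
b=cv2.imread('pics/side6.png');cv2.imwrite('pics/s6.png',cv2.resize(b[110:300,120:380],None,fx=3,fy=3))
go(.55,.135,.3,1.58)"
```

```text
wrist
[221.  29.] 1056 [ 0.5487  0.1892  0.05    0.0162 -1.5649] [0.5487 0.19   0.022 ]
[224. 109.] 1003 [ 0.5494  0.1153  0.06    0.0161 -1.5625] [0.5496 0.1175 0.022 ]
[195. 175.] 565 [ 0.5157  0.046   0.0403  0.0162 -1.5618] [0.5161 0.0472 0.0219]
[254. 176.] 536 [ 0.5812  0.0462  0.0397  0.0147 -1.5662] [0.5808 0.0472 0.022 ]
lidtop [0.70225142 0.1040499  0.17136834]
scene
[291. 178.] 77 [ 0.5491  0.2054  0.0785  0.0186 -1.5501] [0.5507 0.2056 0.0222]
[279. 193.] 68 [0.5513 0.118  0.0602 0.0168 1.5028] [0.5512 0.115  0.0222]
[261. 201.] 31 [ 0.5158  0.0491  0.0298  0.0146 -1.4577] [0.5186 0.0506 0.0222]
[277. 208.] 34 [0.5809 0.0493 0.0282 0.0173 1.505 ] [0.5816 0.0485 0.0227]
lidtop [0.70523071 0.13678908 0.17502161]
side
[212. 187.] 105 [ 0.5485  0.2036  0.0807  0.0198 -1.5287] [0.5452 0.2013 0.0219]
[229. 198.] 84 [ 0.5493  0.1133  0.0598  0.0186 -1.5344] [0.5462 0.1157 0.0222]
[248. 203.] 48 [ 0.5807  0.05    0.032   0.0198 -1.4791] [0.5781 0.0485 0.0216]
[235. 213.] 47 [ 0.5138  0.0476  0.03    0.0191 -1.1542] [0.5115 0.0477 0.0228]
lidtop [0.69978593 0.10337155 0.17348184]
clock 43.45 pos [0.581  0.0474 0.2036] rpy [-3.141 -0.     1.58 ] w -0.0001
shift now-frame [ 3.52 -1.21 -3.86] goal-frame [ 3.52 -1.21 -3.86] rz 0.0
```

View pics/s6.png

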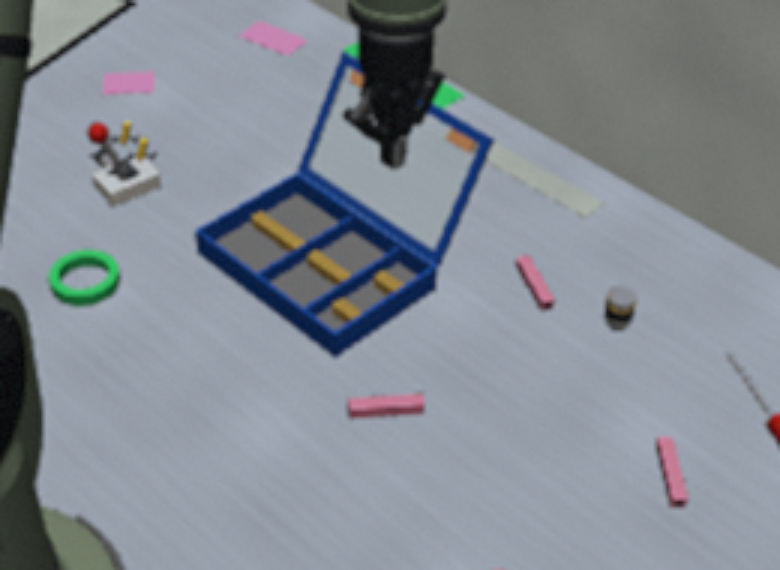

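All four bars lie in their rows and no brass is left on the bench; only pink look-alikes remain. Now the lid: with the fingers closed I reach over it and hook behind its free edge.

>>> {"api": "play_rows", "payload": {"plan": [[[0,0,-0.3],[0,0,-0.945],1],[[0,0,-0.3],[0,0,-0.945],1],[[0,0,-0.3],[0,0,-0.945],1],[[0,0,-0.3],[0,0,-0.945],1],[[0,0,-0.3],[0,0,-0.945],1],[[0,0,-0.3],[0,0,-0.945],1],[[0,0,-0.3],[0,0,-0.945],1],[[0,0,-0.3],[0,0,-0.945],1],[[0,0,0],[0,0,-0.945],1],[[0,0,0],[0,0,-0.945],1],[[0,0,0],[0,0,-0.945],1],[[-0.92,0.44,0],[0,0,0],1],[[-0.92,0.44,0],[0,0,0],1],[[-0.92,0.44,0],[0,0,0],1],[[-0.92,0.44,0],[0,0,0],1],[[-0.92,0.44,0],[0,0,0],1],[[-0.92,0.44,0],[0,0,0],1],[[-0.92,0.44,0],[0,0,0],1],[[-0.92,0.44,0],[0,0,0],1],[[0,0,0],[0,0,0],1]]}}

```text
clock: 45.95
position: [0.7659, 0.1356, 0.2615]
tool_rot: [-3.141, -0.002, 3.14]
force: [0.9, -0.5, -0.7]
grip_width: 0.0001
finger_force: 0.0
```

```bash
python3 -c "
from h import *
go(.765,.135,.172,3.1416)"
```

```text
clock 45.95 pos [0.7659 0.1356 0.2615] rpy [-3.141e+00 -2.000e-03  3.140e+00] w 0.0001
shift now-frame [ 0.04 -0.02  3.58] goal-frame [ 0.04 -0.02  3.58] rz -0.01
```

>>> {"api": "play_rows", "payload": {"plan": [[[0,0,0.9],[0,0,0],1],[[0,0,0.9],[0,0,0],1],[[0,0,0.9],[0,0,0],1],[[0,0,0.88],[0,0,0],1],[[0,0,0],[0,0,0],1],[[0.4,0,0],[0,0,0],1],[[0.4,0,0],[0,0,0],1],[[0.4,0,0],[0,0,0],1],[[0.4,0,0],[0,0,0],1],[[0.4,0,0],[0,0,0],1],[[0.4,0,0],[0,0,0],1],[[0.4,0,0],[0,0,0],1]]}}

```text
clock: 47.45
position: [0.6955, 0.135, 0.1747]
tool_rot: [3.141, 0.002, 3.139]
force: [3.8, -0.3, 3.3]
grip_width: -0.0
finger_force: 2.0
```

```bash
cat >> h.py <<'E'
def lid():
  for n in ['scene','side']:
    f=grab_frame(n)
    P=cloud(f);p=f['pixels'].astype(int);z=P[...,2]
    R=(p[...,2]-p[...,0]>35)&(P[...,0]>.3)&(P[...,0]<.9)&(abs(P[...,1]-.135)<.16)&(z>.05)
    q=P[R]; e=np.percentile(np.hypot(q[:,0]-.63,q[:,2]-.0365),90)
    o=np.hypot(q[:,0]-.63,q[:,2]-.0365)>e-.01
    print(n,'edge',np.median(q[o],0).round(3),'ang',np.median(np.arctan2(q[o][:,2]-.0365,.63-q[o][:,0])).round(3))
E
python3 -c "
from h import *
lid();print(bot.observe()['force'])"
```

```text
scene edge [0.681 0.075 0.188] ang 1.899
side edge [0.678 0.131 0.185] ang 1.882
[ 0.74388357 -1.25270762  0.06554957]
```

>>> {"api": "play_rows", "payload": {"plan": [[[0.5,0,0],[0,0,0],1],[[0.5,0,0],[0,0,0],1],[[0.5,0,0],[0,0,0],1],[[0.5,0,0],[0,0,0],1],[[0.5,0,0],[0,0,0],1],[[0.5,0,0],[0,0,0],1],[[0.5,0,0],[0,0,0],1],[[0.5,0,0],[0,0,0],1],[[0.5,0,0],[0,0,0],1],[[0.5,0,0],[0,0,0],1],[[0.5,0,0],[0,0,0],1],[[0.5,0,0],[0,0,0],1]]}}

```text
clock: 49.05
position: [0.5447, 0.1354, 0.1741]
tool_rot: [3.142, -0.0, 3.14]
force: [1.2, 0.4, 0.4]
grip_width: -0.0
finger_force: 0.5
```

```bash
python3 -c "
from h import *
lid();print(bot.observe()['force']);go(.545,.135,.06,3.1416)"
```

```text
scene edge [0.535 0.101 0.161] ang 0.918
side edge [0.53  0.12  0.163] ang 0.9
[0.34315067 0.04797941 0.36236001]
clock 49.15 pos [0.5442 0.1354 0.1741] rpy [ 3.142e+00 -1.000e-03  3.140e+00] w -0.0004
shift now-frame [-0.03 -0.02  4.56] goal-frame [-0.03 -0.02  4.56] rz -0.01
```

>>> {"api": "play_rows", "payload": {"plan": [[[0,0,0.45],[0,0,0],1],[[0,0,0.45],[0,0,0],1],[[0,0,0.45],[0,0,0],1],[[0,0,0.45],[0,0,0],1],[[0,0,0.45],[0,0,0],1],[[0,0,0.45],[0,0,0],1],[[0,0,0.45],[0,0,0],1],[[0,0,0.45],[0,0,0],1],[[0,0,0.4],[0,0,0],1],[[0,0,0.3],[0,0,0],1],[[0,0,0.1],[0,0,0],1],[[0,0,0],[0,0,0],1]]}}

```text
clock: 50.65
position: [0.5456, 0.1353, 0.0641]
tool_rot: [-3.142, 0.0, 3.139]
force: [-0.6, 0.4, 0.0]
grip_width: -0.0001
finger_force: 0.0
```

```bash
python3 -c "
from h import *
lid();print(bot.observe()['force']);go(.486,.215,.075,3.1416)
for n in ['scene','side']:
  f=grab_frame(n);P=cloud(f);p=f['pixels'].astype(int);z=P[...,2]
  m=(p[...,0]-p[...,2]>50)&(p[...,0]-p[...,1]>20)&(abs(P[...,1]-.135)<.13)&(abs(P[...,0]-.55)<.2)&(z>.03)
  k,l,s,c=cv2.connectedComponentsWithStats(m.astype(np.uint8))
  for i in range(1,k):
    if s[i,4]>4: print(n,c[i],s[i,4],P[l==i].mean(0).round(3),np.percentile(P[l==i][:,2],90).round(3))"
```

```text
scene edge [0.474 0.13  0.055] ang 0.118
side edge [0.47  0.123 0.055] ang 0.116
[ 0.78900633 -0.42502779  0.63598347]
clock 50.75 pos [0.5457 0.1354 0.0643] rpy [3.141 0.    3.139] w -0.0001
shift now-frame [ 2.4   3.18 -0.43] goal-frame [ 2.39  3.19 -0.43] rz -0.01
scene [254.04347826 188.5       ] 46 [0.487 0.053 0.063] 0.066
side [195.45614035 184.68421053] 57 [0.481 0.212 0.062] 0.067
side [226.96923077 207.61538462] 65 [0.481 0.051 0.062] 0.066
```

>>> {"api": "play_rows", "payload": {"plan": [[[0,0,0.15],[0,0,0],1],[[0,0,0.15],[0,0,0],1],[[0,0,0.1],[0,0,0],1],[[0,0,0],[0,0,0],1],[[0,0,0],[0,0,0],1]]}}

```text
clock: 51.48
position: [0.5456, 0.1355, 0.0561]
tool_rot: [3.141, 0.0, 3.139]
force: [-16.3, -2.3, 54.1]
grip_width: -0.0
finger_force: 27.3
```

```bash
cat >> h.py <<'E'
def catches():
  for n in ['scene','side']:
    f=grab_frame(n);P=cloud(f);p=f['pixels'].astype(int);z=P[...,2]
    m=(p[...,0]-p[...,2]>50)&(p[...,0]-p[...,1]>20)&(abs(P[...,1]-.135)<.13)&(abs(P[...,0]-.55)<.2)&(z>.03)
    k,l,s,c=cv2.connectedComponentsWithStats(m.astype(np.uint8))
    for i in range(1,k):
      if s[i,4]>4: print(n,c[i],s[i,4],P[l==i].mean(0).round(3),np.percentile(P[l==i][:,2],[50,90]).round(4))
    b=(p[...,2]-p[...,0]>35)&(abs(P[...,0]-.475)<.012)&(abs(P[...,1]-.135)<.05)
    print('edge z',np.percentile(z[b],[50,90]).round(4))
E
python3 -c "
from h import *
catches();print(bot.observe()['force']);go(.486,.215,.075)"
```

```text
scene [253.75510204 190.46938776] 49 [0.485 0.054 0.051] [0.0521 0.0552]
edge z [0.0432 0.0458]
side [195.32142857 187.21428571] 56 [0.48  0.212 0.051] [0.0512 0.0551]
side [226.63636364 210.1969697 ] 66 [0.48  0.052 0.051] [0.0512 0.055 ]
edge z [0.0315 0.0444]
[-15.71990271  -2.8863678   55.69855694]
clock 51.58 pos [0.5456 0.1354 0.0561] rpy [3.141 0.    3.139] w -0.0004
shift now-frame [ 2.39  3.18 -0.75] goal-frame [ 2.39  3.18 -0.75] rz -0.0
```

>>> {"api": "play_rows", "payload": {"plan": [[[0,0,-0.8],[0,0,0],1],[[0,0,-0.2],[0,0,0],1],[[0.61,0.8,0],[0,0,0],1],[[0.61,0.8,0],[0,0,0],1],[[0.61,0.8,0],[0,0,0],1],[[0.6,0.8,0],[0,0,0],1],[[0,0,0],[0,0,0],1],[[0,0,0],[0,0,0],1]]}}

```text
clock: 52.58
position: [0.4851, 0.2151, 0.0787]
tool_rot: [-3.141, -0.0, 3.139]
force: [0.1, -0.3, 0.5]
grip_width: -0.0002
finger_force: 0.0
```

```bash
python3 -c "
from h import *
print(bot.observe()['force']);go(.485,.215,.0572)"
```

```text
[ 0.07091138 -0.32155423  0.45281422]
clock 52.58 pos [0.4851 0.2151 0.0787] rpy [-3.141 -0.     3.139] w -0.0002
shift now-frame [ 0.01 -0.    0.86] goal-frame [ 0.01 -0.    0.86] rz -0.0
```

>>> {"api": "play_rows", "payload": {"plan": [[[0,0,0.3],[0,0,0],1],[[0,0,0.2],[0,0,0],1],[[0,0,0.15],[0,0,0],1],[[0,0,0.1],[0,0,0],1],[[0,0,0.1],[0,0,0],1],[[0,0,0],[0,0,0],1],[[0,0,0],[0,0,0],1]]}}

```text
clock: 53.45
position: [0.4851, 0.2151, 0.0583]
tool_rot: [-3.142, 0.0, 3.139]
force: [-2.1, -5.0, 16.4]
grip_width: -0.0002
finger_force: 8.2
```

>>> {"api": "play_rows", "payload": {"plan": [[[0,0,0.02],[0,0,0],1],[[0,0,0.02],[0,0,0],1],[[0,0,0],[0,0,0],1],[[0,0,-0.7],[0,0,0],1],[[0,0,-0.2],[0,0,0],1],[[0,-0.8,0],[0,0,0],1],[[0,-0.8,0],[0,0,0],1],[[0,-0.8,0],[0,0,0],1],[[0,-0.8,0],[0,0,0],1],[[0,-0.8,0],[0,0,0],1],[[0,-0.8,0],[0,0,0],1],[[0,-0.8,0],[0,0,0],1],[[0,-0.8,0],[0,0,0],1],[[0,0,0],[0,0,0],1],[[0,0,0],[0,0,0],1]]}}

```text
clock: 55.32
position: [0.4844, 0.0553, 0.0791]
tool_rot: [3.141, -0.0, 3.139]
force: [-0.4, 0.3, -0.3]
grip_width: -0.0
finger_force: 0.0
```

```bash
python3 -c "
from h import *
go(.485,.055,.0568)"
```

```text
clock 55.33 pos [0.4844 0.0553 0.0791] rpy [ 3.141 -0.     3.139] w -0.0
shift now-frame [-0.02 -0.01  0.89] goal-frame [-0.02 -0.01  0.89] rz -0.0
```

>>> {"api": "play_rows", "payload": {"plan": [[[0,0,0.3],[0,0,0],1],[[0,0,0.2],[0,0,0],1],[[0,0,0.15],[0,0,0],1],[[0,0,0.1],[0,0,0],1],[[0,0,0.1],[0,0,0],1],[[0,0,0.05],[0,0,0],1],[[0,0,0],[0,0,0],1],[[0,0,0],[0,0,0],1]]}}

```text
clock: 56.32
position: [0.4846, 0.0557, 0.0579]
tool_rot: [3.141, 0.0, 3.14]
force: [-10.5, 3.4, 38.1]
grip_width: 0.0001
finger_force: 18.9
```

>>> {"api": "play_rows", "payload": {"plan": [[[0,0,-0.7],[0,0,0],1],[[0,0,-0.9],[0,0,0],1],[[0,0,-0.9],[0,0,0],1],[[0,0,-0.9],[0,0,0],1],[[0,0,-0.9],[0,0,0],1],[[0,0,-0.9],[0,0,0],1],[[0,0,0],[0,0,0],1]]}}

```text
clock: 57.2
position: [0.4854, 0.0555, 0.188]
tool_rot: [3.141, 0.003, 3.139]
force: [0.4, 0.7, -0.6]
grip_width: 0.0002
finger_force: 0.0
```

```bash
python3 -c "
from h import *
catches();go(.44,.3,.26)
f=grab_frame('side');cv2.imwrite('pics/s7.png',cv2.resize(f['pixels'][130:240,130:300,::-1],None,fx=4,fy=4))"
```

```text
scene [277.         166.31428571] 35 [0.486 0.212 0.045] [0.0449 0.0477]
scene [254.         191.86666667] 45 [0.485 0.054 0.045] [0.045 0.047]
edge z [0.0436 0.0466]
side [195.52173913 188.06521739] 46 [0.482 0.213 0.045] [0.0452 0.0482]
side [227.03636364 211.27272727] 55 [0.482 0.052 0.045] [0.0452 0.0475]
edge z [0.0306 0.0444]
clock 57.3 pos [0.4846 0.0554 0.1865] rpy [-3.142  0.     3.139] w 0.0002
shift now-frame [ 1.8   9.78 -2.94] goal-frame [ 1.8   9.78 -2.94] rz -0.0
```

View pics/s7.png

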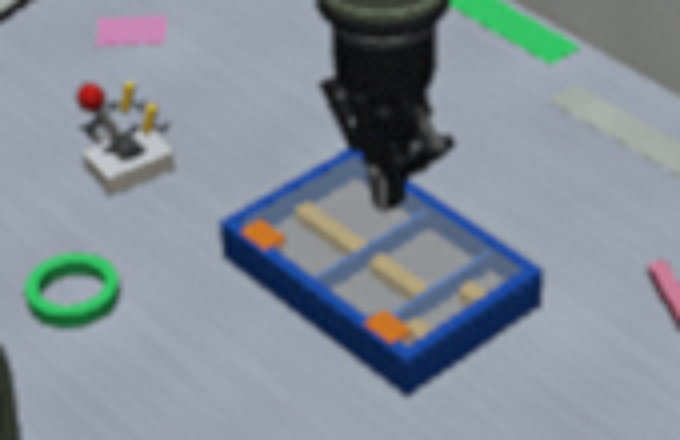

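Both catch tops dropped from about 52 mm to 45 mm, and the lid is level. In the picture the catches sit flat at (263,236) and (388,326). Now I go over the valve to look.

>>> {"api": "play_rows", "payload": {"plan": [[[0,0.5,-0.9],[0,0,0],1],[[0,0.98,-0.9],[0,0,0],1],[[0,0.98,-0.9],[0,0,0],1],[[0,0.98,-0.9],[0,0,0],1],[[0,0.98,0],[0,0,0],1],[[0,0.98,0],[0,0,0],1],[[0,0.98,0],[0,0,0],1],[[0,0.98,0],[0,0,0],1],[[0,0.98,0],[0,0,0],1],[[0,0.98,0],[0,0,0],1],[[0,0.98,0],[0,0,0],1],[[0,0.98,0],[0,0,0],1],[[0,0.98,0],[0,0,0],1],[[0,0.98,0],[0,0,0],1],[[0,0.98,0],[0,0,0],1],[[0,0,0],[0,0,0],1],[[0,0,0],[0,0,0],1]]}}

```text
clock: 59.48
position: [0.4854, 0.4107, 0.2766]
tool_rot: [-3.141, -0.0, 3.139]
force: [-1.3, 0.0, -0.6]
grip_width: -0.0002
finger_force: 0.0
```

```bash
cat >> h.py <<'E'
def valve(name='v.png',cam='wrist'):
    f=grab_frame(cam);P=cloud(f);p=f['pixels'].astype(int);z=P[...,2]
    near=(abs(P[...,0]-.48)<.12)&(abs(P[...,1]-.41)<.1)
    red=near&(p[...,0]-p[...,1]>50)&(p[...,0]-p[...,2]>50)&(z>.03)
    yel=near&(p[...,0]-p[...,2]>50)&(p[...,1]-p[...,2]>40)&(z>.03)
    wh=near&(p.min(-1)>130)&(z>.02)&(z<.029)
    print('red',red.sum(),np.nanmean(P[red],0).round(4),np.nanmax(z[red]) if red.any() else '')
    if red.any():
        q=P[red];A=np.c_[2*q,np.ones(len(q))];s=np.linalg.lstsq(A,(q**2).sum(1),rcond=None)[0];print('sphere',s[:3].round(4),np.sqrt(s[3]+s[:3]@s[:3]).round(4))
    k,l,st,c=cv2.connectedComponentsWithStats(yel.astype(np.uint8))
    for i in range(1,k):
        if st[i,4]>10:
            q=P[l==i];print('yel',c[i].round(),st[i,4],q.mean(0).round(4),q.min(0).round(3),q.max(0).round(3))
    print('white',rect(P[wh][:,:2]),wh.sum());save(f,name);return f
E
python3 -c "
from h import *
valve('v1.png');go(.48,.41,.26)"
```

```text
red 385 [0.451  0.4163 0.1067] 0.1116950208333106
sphere [0.4523 0.4171 0.0982] 0.0119
yel [238. 180.] 71 [0.4934 0.3897 0.0759] [0.487 0.385 0.062] [0.5   0.394 0.083]
yel [273. 184.] 78 [0.4987 0.4309 0.0754] [0.493 0.427 0.06 ] [0.506 0.434 0.082]
white [0. 0. 0. 0. 0.] 0
clock 59.52 pos [0.4856 0.4105 0.2768] rpy [-3.141  0.     3.139] w 0.0001
shift now-frame [ 0.22 -0.02  0.67] goal-frame [ 0.22 -0.02  0.67] rz -0.0
```

View pics/v1.png

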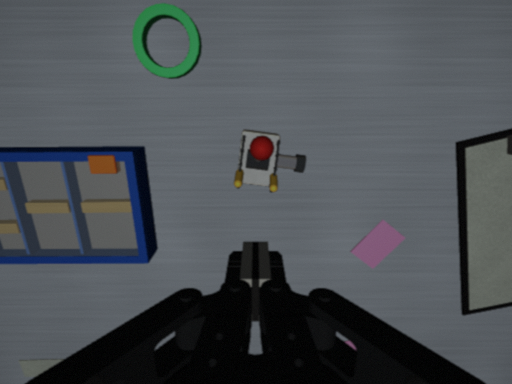

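The picture shows the ball at (262,148), the yellow mark ends at (238,180) and (273,184), and the block yawed by about -0.13. The lever stands near 0.49. I go behind the ball on its -x side and push.

>>> {"api": "play_rows", "payload": {"plan": [[[0.8,0.05,0],[0,0,0],1],[[0.8,0.05,0],[0,0,0],1],[[0.8,0.05,0],[0,0,0],1],[[0.8,0.05,0],[0,0,0],1],[[0,0,0.86],[0,0,0],1],[[0,0,0.86],[0,0,0],1],[[0,0,0.86],[0,0,0],1],[[0,0,0.86],[0,0,0],1],[[0,0,0.86],[0,0,0],1],[[0,0,0.86],[0,0,0],1],[[0,0,0.86],[0,0,0],1],[[0,0,0.86],[0,0,0],1],[[0,0,0],[0,0,0],1],[[-0.4,0,0],[0,0,0],1],[[-0.4,0,0],[0,0,0],1],[[-0.4,-0.03,0],[0,0,0],1],[[-0.4,-0.03,0],[0,0,0],1],[[-0.4,-0.03,0],[0,0,0],1],[[-0.4,-0.03,0],[0,0,0],1],[[0,0,0],[0,0,0],1]]}}

```text
clock: 62.02
position: [0.4663, 0.4126, 0.1047]
tool_rot: [-3.141, 0.0, 3.138]
force: [0.1, -0.3, -0.3]
grip_width: 0.0002
finger_force: 0.0
```

```bash
python3 -c "
from h import *
valve('v2.png');valve('v3.png','side');valve('v4.png','scene');go(.4795,.41,.104)"
```

```text
red 83 [0.4924 0.4118 0.1144] 0.136438889839956
sphere [0.4988 0.4107 0.139 ] 0.0262
yel [219. 276.] 203 [0.491  0.3888 0.0721] [0.485 0.385 0.057] [0.497 0.392 0.082]
yel [287. 275.] 20 [0.4942 0.4331 0.0664] [0.492 0.433 0.063] [0.496 0.434 0.071]
white [0. 0. 0. 0. 0.] 0
red 29 [0.4856 0.4027 0.1091] 0.14074445852185866
sphere [0.4827 0.3927 0.1149] 0.0173
yel [167. 159.] 13 [0.493  0.3872 0.0703] [0.488 0.383 0.058] [0.498 0.393 0.085]
white [ 0.4812  0.4102  0.0707  0.0564 -0.1766] 105
red 16 [0.4927 0.4052 0.1094] 0.11543540723574029
sphere [0.4919 0.4062 0.1081] 0.0075
white [0.4798 0.4089 0.0715 0.0518 0.025 ] 72
clock 62.17 pos [0.4651 0.4131 0.1047] rpy [-3.142 -0.     3.14 ] w -0.0005
shift now-frame [-0.58 -0.12  0.03] goal-frame [-0.58 -0.12  0.03] rz -0.0
```

>>> {"api": "play_rows", "payload": {"plan": [[[-0.25,-0.05,0],[0,0,0],1],[[-0.25,-0.05,0],[0,0,0],1],[[0,0,0],[0,0,0],1],[[0,0,0],[0,0,0],1],[[0.5,0,0],[0,0,0],1],[[0.9,0,-0.5],[0,0,0],1],[[0.9,0,-0.9],[0,0,0],1],[[0,0,-0.9],[0,0,0],1],[[0,0,-0.9],[0,0,0],1],[[0,0,-0.9],[0,0,0],1],[[-0.9,0,-0.9],[0,0,0],1],[[-0.9,0,-0.9],[0,0,0],1],[[-0.5,0,-0.5],[0,0,0],1],[[0,0,0],[0,0,0],1],[[0,0,0],[0,0,0],1]]}}

```text
clock: 64.05
position: [0.4766, 0.4106, 0.264]
tool_rot: [-3.141, -0.001, 3.14]
force: [0.1, -1.5, -0.8]
grip_width: 0.0003
finger_force: 0.0
```

```bash
python3 -c "
from h import *
f=valve('v5.png');valve('v6.png','side');valve('v7.png','scene');go(.4795,.41,.104)
cv2.imwrite('pics/v8.png',cv2.resize(f['pixels'][90:230,180:340,::-1],None,fx=4,fy=4,interpolation=cv2.INTER_CUBIC))"
```

```text
red 349 [0.4994 0.4099 0.1084] 0.1126261797137115
sphere [0.502  0.4104 0.0999] 0.012
yel [237. 190.] 81 [0.4932 0.3897 0.0759] [0.487 0.386 0.059] [0.5   0.393 0.082]
yel [274. 195.] 84 [0.4987 0.431  0.0754] [0.492 0.427 0.059] [0.506 0.435 0.082]
white [0. 0. 0. 0. 0.] 0
red 29 [0.499  0.404  0.1053] 0.11500908667948895
sphere [0.5003 0.4061 0.103 ] 0.0096
yel [161. 154.] 12 [0.4979 0.4285 0.0687] [0.492 0.422 0.058] [0.504 0.436 0.08 ]
yel [167. 159.] 13 [0.4925 0.3864 0.071 ] [0.486 0.38  0.06 ] [0.498 0.392 0.081]
white [ 0.4799  0.4085  0.0698  0.0542 -0.1231] 95
red 15 [0.5054 0.4029 0.1065] 0.11256273861178237
sphere [0.5046 0.4043 0.1053] 0.0069
white [ 0.4816  0.4133  0.0678  0.0521 -0.1352] 65
clock 64.2 pos [0.477  0.4106 0.2642] rpy [-3.141e+00 -1.000e-03  3.140e+00] w 0.0
shift now-frame [-0.1  -0.02  6.41] goal-frame [-0.1  -0.02  6.41] rz -0.0
```

View pics/v8.png

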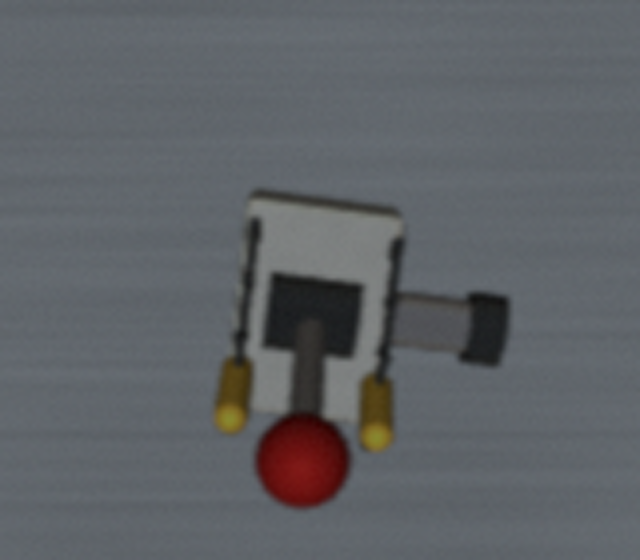

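The ball at (303,462) in the crop has not quite reached the line through the marks. I estimate the lever at 1.07–1.11 and nudge it about 4 mm further.

>>> {"api": "play_rows", "payload": {"plan": [[[0.8,0,0],[0,0,0],1],[[0.8,0,0],[0,0,0],1],[[0,0,0.8],[0,0,0],1],[[0,0,0.8],[0,0,0],1],[[0,0,0.8],[0,0,0],1],[[0,0,0.8],[0,0,0],1],[[0,0,0.8],[0,0,0],1],[[0,0,0.8],[0,0,0],1],[[0,0,0.8],[0,0,0],1],[[0,0,0.8],[0,0,0],1],[[0,0,0],[0,0,0],1],[[-0.5,0,0],[0,0,0],1],[[-0.5,0,0],[0,0,0],1],[[-0.3,0,0],[0,0,0],1],[[-0.25,0,0],[0,0,0],1],[[-0.25,0,0],[0,0,0],1],[[0,0,0],[0,0,0],1],[[0,0,0],[0,0,0],1]]}}

```text
clock: 66.45
position: [0.4827, 0.4105, 0.1048]
tool_rot: [-3.142, -0.0, 3.14]
force: [-0.5, 0.7, -0.1]
grip_width: 0.0001
finger_force: 0.0
```

>>> {"api": "play_rows", "payload": {"plan": [[[0.5,0,0],[0,0,0],1],[[0.9,0,-0.5],[0,0,0],1],[[0.9,0,-0.9],[0,0,0],1],[[0,0,-0.9],[0,0,0],1],[[0,0,-0.9],[0,0,0],1],[[0,0,-0.9],[0,0,0],1],[[-0.9,0,-0.9],[0,0,0],1],[[-0.9,0,-0.9],[0,0,0],1],[[-0.5,0,-0.5],[0,0,0],1],[[0,0,0],[0,0,0],1],[[0,0,0],[0,0,0],1]]}}

```text
clock: 67.82
position: [0.4816, 0.4106, 0.264]
tool_rot: [-3.141, -0.001, 3.14]
force: [-0.8, -0.1, -0.5]
grip_width: 0.0
finger_force: 0.0
```

```bash
python3 -c "
from h import *
f=valve('v9.png');valve('v10.png','side');catches();go(.48,.41,.104);print(bot.observe()['force'])"
```

```text
red 342 [0.5042 0.4091 0.1069] 0.11125843698561359
sphere [0.5068 0.4098 0.0983] 0.012
yel [237. 186.] 80 [0.4932 0.3898 0.0756] [0.487 0.386 0.06 ] [0.5   0.393 0.082]
yel [274. 191.] 79 [0.4987 0.431  0.0755] [0.493 0.427 0.06 ] [0.505 0.435 0.082]
white [0. 0. 0. 0. 0.] 0
red 29 [0.5033 0.4032 0.1038] 0.11309039181422625
sphere [0.5041 0.4035 0.1028] 0.0095
yel [161. 153.] 12 [0.4994 0.4294 0.0697] [0.493 0.421 0.054] [0.505 0.434 0.079]
yel [167. 159.] 13 [0.4929 0.3871 0.0704] [0.488 0.381 0.058] [0.499 0.393 0.085]
white [ 0.4813  0.4088  0.0702  0.0514 -0.1578] 101
scene [276.90625 166.28125] 32 [0.485 0.212 0.045] [0.0448 0.0479]
scene [253.93181818 191.93181818] 44 [0.486 0.053 0.046] [0.0459 0.049 ]
edge z [0.0439 0.0457]
side [195.51111111 188.13333333] 45 [0.481 0.212 0.046] [0.0454 0.0493]
side [227.03636364 211.27272727] 55 [0.482 0.052 0.045] [0.0452 0.0484]
edge z [0.0313 0.0449]
clock 68.03 pos [0.4822 0.4106 0.2643] rpy [-3.141e+00 -1.000e-03  3.140e+00] w 0.0004
shift now-frame [ 0.09 -0.02  6.41] goal-frame [ 0.09 -0.02  6.41] rz -0.0
[ 0.20862716 -0.01214864 -0.2065851 ]
```

The ball's height, 98.3 mm, equals its first one, so the lever now leans as far to +x as it did to -x, with a 55 mm chord. That gives a lean of 0.35 rad, a lever value of about 1.15. I hand in.

```bash
python3 -c "
from workcell import bot
print(bot.job_done())"
```

```text
the job is handed in; nothing more can be done
None
```

The job is handed in: all four brass bars present lie flat in their rows, the lid is shut with both catches home, and the lever measures about 1.15 rad, in line with the yellow marks; `bot.job_done()` returned no verdict.

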